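Sort paddle arms on the knife-edge balancing stand

TASK

Check the three paddle arms on the knife-edge balancing stand. Leave the two true ones balanced there, each with its hub centred over the knife edge and hanging free of both rest rails; the one with its weight off centre tips onto a rest rail when its hub is over the edge: put that one into the low steel scrap tray. Leave everything else on the bench undisturbed.

Things in the scene. Friction and masses are not known exactly. Their poses are not given: they have to be found in the camera images.
- rotor_a: steel paddle arm, 0.6-0.8 kg, 200 mm long: two 8 mm round rods side by side, 30 mm over both; hub 34 mm diameter, top 30 mm above the rods' underside, on their middle; at each end a block 10 mm thick, 44 mm wide, from 10 mm above to 60 mm below the rods' underside. Origin: level of the rods' underside, below the hub centre; x along the rods (away from robot), z up
- rotor_b: paddle arm that looks the same as rotor_a, same origin and axes. At the start each arm lies loose across the knife edge, hub 24-32 mm on the robot's side of it, tilted 0.22 rad, near end down on the front rest rail. Pushed on its end block with 3-6 N it slides over the edge; as it levels, its pushed end rises and the hub stops a few mm short
- rotor_c: paddle arm that looks the same as rotor_a, same origin and axes. In one of the three the weight lies about 18 mm off the hub's centre along x, in two it is central, 13 mm below the rods' underside. Let go, a central arm stays level with the hub within 2 mm of the edge, hangs free though tilted to about 3.5 mm, beyond that leans on a rest; a swing dies out in about 1 s
- edge: the stand's knife edge: level steel bar 310 mm long, bevelled to a 5 mm wide flat land 115 mm above the bench. Origin: middle of the land; x across the edge (away from the robot), y along it. The arms lie across it side by side, about 105 mm apart. Fixed stand below: base plate 140 (x) x 360 x 12 mm, end cheeks 100 mm wide, 107 mm tall at y = +-160 mm
- rest_front: front rest rail of the stand: round bar 8 mm diameter, 310 mm long, parallel to the edge, 45 mm from it on the robot's side (-x), its top 9.6 mm below the edge's top. Origin: middle of its axis. An arm that leans on it is tilted 0.22 rad
- rest_rear: rear rest rail, the same on the far side (+x) of the edge
- tray: scrap tray: empty open sheet-steel tray 280 (x) x 130 (y) x 45 mm high, walls and floor 3 to 5 mm thick, fixed, on one side of the stand. Origin: centre of its underside. An arm fits in lengthwise, standing on its paddles
- brush: bystander: wire brush lying on the bench, about 200 mm long
- hammer: bystander: hammer lying at the back of the bench
- magnet: bystander: black triangular welding magnet lying flat, about 110 mm
- angle: bystander: steel angle offcut, 120 mm long, 50 mm legs
- vblock: bystander: small steel V-block, 35 x 50 x 40 mm
- clamp: bystander: F-clamp lying flat, 300 mm long
- marker: bystander: flat soapstone holder, 12 x 110 x 10 mm, lying on the stand's base plate between two arms
- tote: bystander: deep grey plastic tote with steel offcuts, 220 x 120 x 90 mm, fixed; not the scrap tray
Not all that is in view belongs to the job. Leave any red look-alike of the rotor_a alone.

How it is judged (in metres and radians):
At the end, for the whole second after the job is handed in: One arm rests inside the scrap tray (rods less than 100 mm above the bench). The other two rest on the knife edge, hub centre within 6 mm of the edge's line, touching neither rest rail, nearly still (0.05 m/s, 0.6 rad/s). The off-centre arm cannot balance so: it is the one in the tray (((x of rotor_a in the frame of tray between -0.13 and 0.13 m and y of rotor_a in the frame of tray between -0.065 and 0.065 m and height (world z) of rotor_a below 0.1 m and contact force between rotor_a and tray above 1 N and linear speed of rotor_a below 0.03 m/s and x of rotor_b in the frame of edge between -0.006 and 0.006 m and contact force between each of rotor_b, rotor_c and edge above 1 N and contact force between each of rotor_b, rotor_c and rest_front below 0.1 N and contact force between each of rotor_b, rotor_c and rest_rear below 0.1 N and linear speed of each of rotor_b, rotor_c below 0.05 m/s and angular speed of each of rotor_b, rotor_c below 0.6 rad/s and x of rotor_c in the frame of edge between -0.006 and 0.006 m) or (x of rotor_b in the frame of tray between -0.13 and 0.13 m and y of rotor_b in the frame of tray between -0.065 and 0.065 m and height (world z) of rotor_b below 0.1 m and contact force between rotor_b and tray above 1 N and linear speed of rotor_b below 0.03 m/s and x of rotor_a in the frame of edge between -0.006 and 0.006 m and contact force between each of rotor_a, rotor_c and edge above 1 N and contact force between each of rotor_a, rotor_c and rest_front below 0.1 N and contact force between each of rotor_a, rotor_c and rest_rear below 0.1 N and linear speed of each of rotor_a, rotor_c below 0.05 m/s and angular speed of each of rotor_a, rotor_c below 0.6 rad/s and x of rotor_c in the frame of edge between -0.006 and 0.006 m) or (x of rotor_c in the frame of tray between -0.13 and 0.13 m and y of rotor_c in the frame of tray between -0.065 and 0.065 m and height (world z) of rotor_c below 0.1 m and contact force between rotor_c and tray above 1 N and linear speed of rotor_c below 0.03 m/s and x of rotor_a in the frame of edge between -0.006 and 0.006 m and contact force between each of rotor_a, rotor_b and edge above 1 N and contact force between each of rotor_a, rotor_b and rest_front below 0.1 N and contact force between each of rotor_a, rotor_b and rest_rear below 0.1 N and linear speed of each of rotor_a, rotor_b below 0.05 m/s and angular speed of each of rotor_a, rotor_b below 0.6 rad/s and x of rotor_b in the frame of edge between -0.006 and 0.006 m))).
It fails at once if a bystander is shifted by more than 25 mm (distance of any of brush, hammer, magnet, angle, vblock, clamp, marker from where it was at the start of the episode above 0.025 m).
It also fails if it takes over 72 s, if anything falls off the work surface, if the arm or the gripper's body presses on something with over 40 N, if the wrist force passes 120 N, or if a joint passes its speed limit or range.

ROBOT

A 6-joint arm with a two-finger parallel gripper is mounted at the origin on the work surface. World frame = base frame: x ahead of the robot, y to its left, z up, the work surface at z = 0. Lengths are in mm, angles in rad, forces in N, time in s.
With the tool pointing down it reaches from about 400 to 925 mm from the base axis. Payload 12.5 kg.
Tool frame: the origin (TCP) lies between the finger pads; the fingertips stand 19 mm ahead of it and the grasp point (between the pads) is the TCP (env.nose_length is the distance from the TCP to the fingertips, in mm); z points along the fingers, y is the line along which they close (so a half turn about z gives the same grasp; the last joint's range is limited). The gripper opens to 95 mm and grips with 3 to 60 N. Pads are 20 mm wide; open, the fingers measure 119 mm over their backs; the gripper's body (75 mm by 180 mm) begins 59 mm behind the grasp point.
Start: joints at [-1.35, 0.491, 1.559, -0, 1.092, -0.106], TCP at [200.657, -591.93, 233.661] pointing down, gripper open.
Joint ranges: [-3.1, 3.1], [-0.84, 2.19], [0.05, 2.79], [-1.13, 4.28], [0.06, 2.93], [-2.69, 2.69]. Speed limits (rad/s): [2.22, 2.22, 2.79, 3.14, 3.14, 3.14].

INTERFACE

Orientations are given as [roll, pitch, yaw] about the fixed x, y, z axes, in that order (R = Rz(yaw) Ry(pitch) Rx(roll)).
In Python, from cell import env gives the robot as it stands. The module is installed in compiled form; this text tells all that it offers.
- The arm moves only by the tool drive_tool, never from a script. Its argument "rows" is a list that holds one entry, the list of rows, each a list of 7 numbers: the shift along the tool's x, y, z scaled (see below), then the turn, a rotation vector about the tool's x, y, z scaled (see below), then the opening, from 0 (shut) to 1 (fully open). In form: [[[tx, ty, tz, ax, ay, az, jaw], ...]]. A call has 1 to 5 rows; each row shifts and turns the commanded pose from where the row before left it, along the tool's axes as they then stand; what a row does not reach is not made up. The controller multiplies each number of a shift by 250 mm and each number of a turn by 180 degrees. A row lasts 1/8 s, in which the tool goes at most 62.5 mm and 10.7 degrees, less where a joint would pass 70% of its speed; a pose out of reach is approached as far as the arm can. A call with a number of a shift or a turn outside -1 to 1 is refused whole. A call with a gripper value outside its range is refused whole. The fingers move at their own pace and stop on an object; the grip force is fixed at half the most. Time passes only in rows, so rows that do not move let the fingers close. It gives the time, the measured TCP pose, the force, the opening and the grip force at its end, in the units of the state.
- env.state(): the state, without advancing time (a new reading comes with each control period).
- env.read_camera(name): name is "scene" or "side" or "wrist"; returns a dict with "color" (480x640x3 uint8, blue, green, red), "camera_matrix" (3x3 intrinsics, pixels), "pose" (4x4, takes a point from camera to world coordinates). Camera axes: x right, y up, looking along -z (the intrinsics and any distortion apply to the point x, -y, -z); pixel columns grow to the right and rows downward; lengths in mm; the calibration is good to about 2 mm. A picture is of the moment at which its call begins. There is no depth.
- env.job_done(): hands the job in; it is judged then, once.
Trained networks look in a picture, given as the dict that the camera call returned (one of the last four; its "shot" number tells which), for a name from the list of things; names that differ only in an ending like _2 or _b are one class to them, and where a whole thing is asked for, a point or a joint stands for the part that bears it (a point fixed in the world has none). Each returns a list of dicts, best first, with "score" (0 to 1); they miss things now and then, are a little off and sometimes report something else, mostly with a low value. They report only what shows in the picture. A call takes as long as a camera call. They do not tell look-alikes from the thing itself.
- env.search_frame(name, picture): "at" ([x, y, z] in mm, in the coordinates of the camera as it stood for that picture, good to about 4 mm: the middle of the surface that is visible of it).
- env.place_of(name, picture): "at" ([x, y, z] in mm, in the coordinates of the camera as it stood for that picture, good to about 4 mm: a listed point, or the origin of a listed thing).
The state is a dict: "t": time; "joints": joint angles; "qvel": joint speeds; "tau": joint torques, N m; "eef_pos": TCP position; "tcp_rot": TCP orientation; "ft_force": force on the tool from outside, world axes, zero at the start; "moment": the same for the moment, N m; "opening": opening from 0.0 (shut) to 1.0 (fully open); "grip_force": force on a finger pad.
Only numpy, scipy, OpenCV 4.12 (cv2) and the standard library are available. Lean on these libraries where they do the work, as an engineer would, in place of code of your own. Each camera call takes 0.05 s, during which the arm holds its last target. There are 200 camera calls.

## Working session

There is one attempt and no reset: what is moved stays moved. The work goes in short steps, Python scripts to look and compute and a tool call to move; the robot and the scene stay as the last step left them, time stands still between calls to the robot, and variables do not carry over. Pictures are saved under pics/ and viewed, at most 10 in all, crops included, and the job is handed in when it is done.

Besides the shell and the picture viewer there is one more tool, called after ">>>" by a JSON object that holds its "name" and its "arguments". drive_tool: Moves the arm, as the interface text tells. Its arguments: {"type":"object","properties":{"rows":{"type":"array","items":{"type":"array","items":{"type":"array","items":{"type":"number","minimum":-1,"maximum":1}}}}},"required":["rows"]}

```bash
mkdir -p pics; cat > h.py <<'E'
from cell import env
import numpy as np, cv2
from scipy.spatial.transform import Rotation as R
np.set_printoptions(precision=1,suppress=True)
def W(p,a): return (p["pose"]@np.r_[a,1])[:3]
def proj(p,X):
    c=np.linalg.inv(p["pose"])@np.r_[X,1]; u=p["camera_matrix"]@np.array([c[0],-c[1],-c[2]]); return u[:2]/u[2]
def ray(p,uv):
    d=np.linalg.inv(p["camera_matrix"])@np.r_[uv,1.]; d=np.array([d[0],-d[1],-d[2]])
    return p["pose"][:3,3],p["pose"][:3,:3]@d
def onz(p,uv,z):
    o,d=ray(p,uv); return o+d*(z-o[2])/d[2]
def tri(a,ua,b,ub):
    o,d=ray(a,ua);q,e=ray(b,ub); s=np.linalg.lstsq(np.c_[d,-e],q-o,rcond=None)[0]
    P,Q=o+d*s[0],q+e*s[1]; return (P+Q)/2,np.linalg.norm(P-Q)
E
python3 - <<'E'
from h import *
im={}
for n in ("scene","side"):
    p=env.read_camera(n); im[n]=p; cv2.imwrite(f"pics/{n}0.png",p["color"])
    print(n,p["pose"][:3,3],p["camera_matrix"][0,0])
    for k in ("rotor_a","edge","rest_front","tray","tote"):
        for f in (env.place_of,):
            for r in f(k,p)[:6]: 
                w=W(p,r["at"]); print(k,round(r["score"],2),w,proj(p,w))
print(env.state())
E
```

```text
scene [976.8 412.6 986.5] 504.58318895852665
rotor_a 0.97 [583.2  95.4 110.1] [333.1 280.6]
rotor_a 0.94 [ 241.8 -425.4   21.9] [272.1 110.8]
rotor_a 0.85 [204.6 387.9  22.5] [541.6 265.9]
rotor_a 0.84 [ 593.4 -127.5  107.6] [251.9 224.5]
rotor_a 0.64 [584.2 -14.6 109.2] [292.8 250.6]
edge 0.64 [606.4  38.   10.3] [305.4 295.1]
edge 0.4 [ 772.3 -268.7   -3.5] [158.3 267.2]
rest_front 0.53 [565.2 -14.  100.7] [299.4 247.3]
tray 0.62 [541.2 359.6   0.5] [444.8 370.1]
tote 0.78 [ 547.3 -331.9   -0.2] [213.7 195.4]
tote 0.68 [562.5 -12.2  97.6] [301.  247.8]
side [ -46.9 1006.2  777.3] 524.9805098811677
rotor_a 0.9 [ 589.5 -123.7  108.9] [309.4 222.3]
rotor_a 0.81 [207.8 382.8  22.6] [361.6 421.5]
rotor_a 0.59 [586.9 -13.4 111.7] [290. 239.]
edge 0.72 [614.2 -16.5 116. ] [281.6 234.9]
rest_front 0.65 [568.5 -18.8  99.4] [297.3 243.7]
rest_front 0.45 [ 546.5 -339.9   -0.1] [355.  227.4]
tray 0.9 [542.8 359.3  -2.2] [221.5 366.7]
tray 0.62 [783.2 113.3   2.5] [204.4 279.9]
tote 0.61 [ 548.9 -333.4   -1.3] [353.4 228.4]
{'t': 0.6, 'joints': array([-1.3,  0.5,  1.6, -0. ,  1.1, -0.1]), 'qvel': array([ 0.,  0.,  0., -0., -0.,  0.]), 'tau': array([ -0. , -61.2, -25.8,   0.1,   0. ,  -0. ]), 'eef_pos': array([ 200.7, -591.9,  233.7]), 'tcp_rot': array([3.1, 0. , 0.3]), 'ft_force': array([0.1, 0.3, 0.3]), 'moment': array([ 0.,  0., -0.]), 'grip_force': 0.0, 'opening': 1.0002533036559302}
```

View pics/scene0.png

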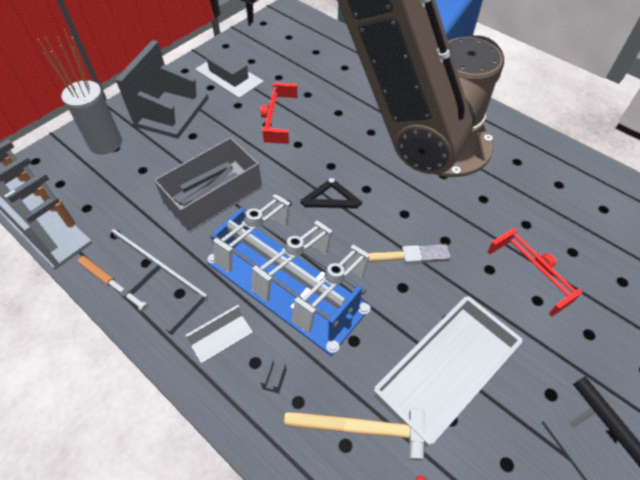

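View pics/side0.png

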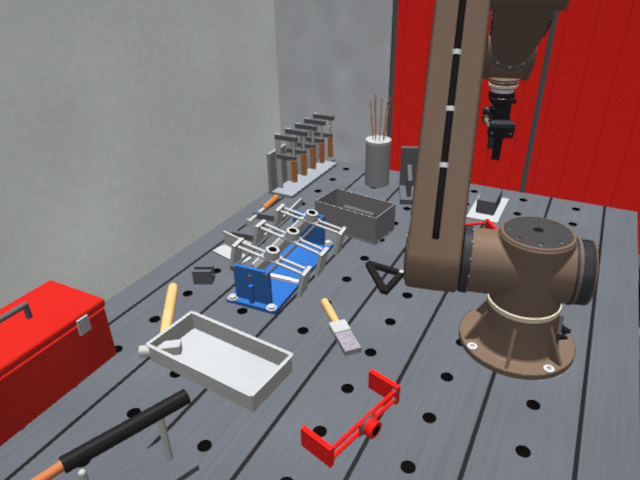

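Candidates for the arm: silver arms at scene pixels (252,214), (293,243) and (333,270), all lying across the blue stand. There are red look-alikes at (278,113) and (541,266), which I reject. The tray is the light one at (448,370) and the tote is the grey one at (208,183). I'll move above the stand for a close look with the wrist camera.

```bash
cat >> h.py <<'E'
def plan(x,y,z,rpy=(np.pi,0,0),show=True):
    s=env.state(); P=np.array(s["eef_pos"]); A=R.from_euler("xyz",s["tcp_rot"]); B=R.from_euler("xyz",rpy)
    d=A.inv().apply(np.array([x,y,z])-P); rv=(A.inv()*B).as_rotvec()
    print("t %.2f"%s["t"],"P",P,"rot",np.round(s["tcp_rot"],4),"F",np.array(s["ft_force"]),"M",np.round(s["moment"],3),"op %.3f g %.1f"%(s["opening"],s["grip_force"]))
    print("  shift/250",np.round(d/250,4),"turn/pi",np.round(rv/np.pi,4))
E
python3 - <<'E'
from h import *
plan(540,0,360)
p=env.read_camera("wrist"); T=np.eye(4); s=env.state()
T[:3,:3]=R.from_euler("xyz",s["tcp_rot"]).as_matrix();T[:3,3]=s["eef_pos"]
print(np.linalg.inv(T)@p["pose"],p["camera_matrix"])
E
```

```text
t 0.60 P [ 200.7 -591.9  233.7] rot [3.1 0.  0.3] F [0.1 0.3 0.3] M [ 0.  0. -0.] op 1.000 g 0.0
  shift/250 [ 2.  -1.8 -0.5] turn/pi [0.  0.  0.1]
[[   0.     1.     0.3   78.6]
 [   1.    -0.    -0.    -0.4]
 [  -0.     0.3   -1.  -151.5]
 [   0.     0.     0.     1. ]] [[368.    0.  315.9]
 [  0.  368.  236.1]
 [  0.    0.    1. ]]
```

```bash
sed -i 's/precision=1/precision=3/' h.py; python3 - <<'E'
from h import *
plan(630,-10,330)
E
```

```text
t 0.65 P [ 200.661 -591.925  233.655] rot [3.142 0.    0.327] F [ 0.008  0.055 -0.064] M [0.038 0.    0.048] op 1.001 g 0.0
  shift/250 [ 2.374 -1.653 -0.386] turn/pi [ 0.    -0.     0.104]
```

>>> {"name": "drive_tool", "arguments": {"rows": [[[0.19, -0.13, -0.06, 0, 0, 0, 1], [0.2, -0.14, -0.05, 0, 0, 0, 1], [0.2, -0.14, -0.04, 0, 0, 0, 1], [0.2, -0.14, -0.04, 0, 0, 0, 1], [0.2, -0.14, -0.04, 0, 0, 0, 1]]]}}

```text
t: 1.27
eef_pos: [380.6, -347.5, 291.7]
tcp_rot: [3.141, -0.0, 0.326]
ft_force: [-0.0, 0.2, 1.0]
opening: 1.005
grip_force: 0.0
```

>>> {"name": "drive_tool", "arguments": {"rows": [[[0.2, -0.14, -0.04, 0, 0, 0, 1], [0.2, -0.14, -0.04, 0, 0, 0, 1], [0.2, -0.14, -0.04, 0, 0, 0, 1], [0.2, -0.14, -0.03, 0, 0, 0, 1], [0.2, -0.14, 0, 0, 0, 0, 1]]]}}

```text
t: 1.9
eef_pos: [561.4, -101.3, 329.5]
tcp_rot: [3.14, -0.001, 0.327]
ft_force: [1.0, -1.5, 0.0]
opening: 0.999
grip_force: 0.0
```

>>> {"name": "drive_tool", "arguments": {"rows": [[[0.2, -0.14, 0, 0, 0, 0, 1], [0.19, -0.13, 0, 0, 0, 0, 0.7], [0, 0, 0, 0, 0, 0.052, 0.7], [0, 0, 0, 0, 0, 0.052, 0.7], [0, 0, 0, 0, 0, 0, 0.7]]]}}

```text
t: 2.52
eef_pos: [630.9, -7.7, 328.5]
tcp_rot: [3.142, 0.0, 0.001]
ft_force: [-0.3, -0.2, 0.6]
opening: 0.705
grip_force: 0.0
```

```bash
python3 - <<'E'
from h import *
plan(630,-10,330)
p=env.read_camera("wrist");cv2.imwrite("pics/w1.png",p["color"]); np.savez("w1.npz",**{k:p[k] for k in("pose","camera_matrix","color")})
print(p["pose"])
for k in ("rotor_a","edge","rest_front","rest_rear","tray"):
    for r in env.place_of(k,p)[:4]:
        w=W(p,r["at"]); print(k,round(r["score"],2),w,proj(p,w))
E
```

```text
t 2.52 P [630.947  -7.738 328.52 ] rot [3.142 0.    0.001] F [-0.265 -0.188  0.625] M [0.    0.03  0.044] op 0.705 g 0.0
  shift/250 [-0.004  0.009 -0.006] turn/pi [0. 0. 0.]
[[  0.002   0.961   0.278 709.367]
 [ -1.      0.002   0.002  -7.07 ]
 [  0.001  -0.278   0.961 480.047]
 [  0.      0.      0.      1.   ]]
rotor_a 0.74 [ 591.206 -122.585  111.991] [425.148 247.065]
rotor_a 0.68 [580.844 -16.312 106.98 ] [323.797 254.701]
rotor_a 0.63 [ 772.978 -270.574   -1.472] [533.18   75.481]
rotor_a 0.62 [577.691  90.381 106.025] [224.523 257.044]
edge 0.9 [611.631 -18.533 120.57 ] [326.529 230.287]
rest_rear 0.7 [ 366.895 -139.878   -2.603] [402.437 364.635]
rest_rear 0.66 [656.748 -14.967 102.736] [322.983 183.219]
tray 0.96 [542.58  354.871  -2.469] [ 53.56  254.692]
```

View pics/w1.png

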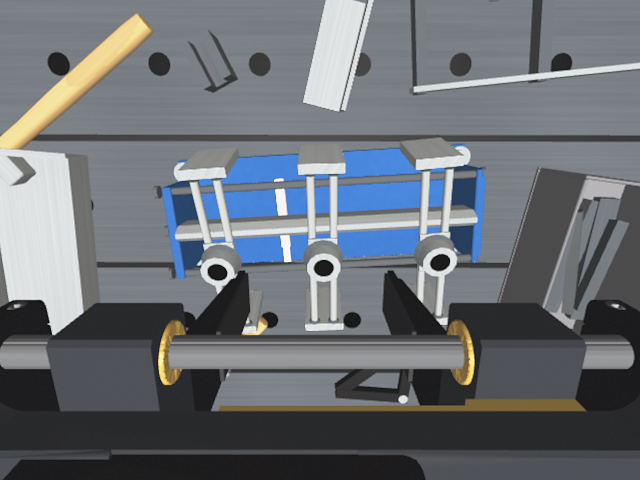

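The picture shows three silver arms across the blue stand, with hubs at (217,267), (323,265) and (438,256). The edge land runs from (177,230) to (475,215), so the stand is turned by about −0.05 rad. The white marker is at (283,220). I'll take a close crop to check the choice and measure the edge.

```bash
python3 - <<'E'
from h import *
p=dict(np.load("w1.npz")); c=p["color"][145:285,160:490]
cv2.imwrite("pics/w1c.png",cv2.resize(c,None,fx=2.4,fy=2.4,interpolation=cv2.INTER_CUBIC))
g=cv2.cvtColor(p["color"],cv2.COLOR_BGR2GRAY)
for u in (182,240,262,300,350,390,470): print(u,g[200:246,u])
for uv in((177,230),(475,215)): print(onz(p,uv,115))
for uv in((217,267),(323,265),(438,256)): print(onz(p,uv,138))
E
```

```text
182 [ 65  65  64  64  63  64  64  64  65  65  65  66  65  64  65  66  63  65
  65  65  65  65  68  86  97 133 171 169 170 170 169 169 170 189 220 224
 224 225 213 157 134  97  61  64  64  64]
240 [125 125 126 125 124 124 124 125 125 125 124 124 123 124 125 125 125 119
 103 103 103 109 144 177 176 175 174 174 173 175 193 223 230 230 231 215
 146 144 132 122 122 122 123 123 124 124]
262 [125 124 124 125 124 124 123 122 123 124 123 123 124 123 123 123 115 102
 104 102 117 155 175 176 176 175 176 173 179 212 232 230 231 228 198 146
 143 127 123 124 124 122 123 123 123 123]
300 [125 125 125 124 125 123 122 124 123 125 124 124 124 123 111 102 103 102
 126 165 174 172 175 178 176 172 181 214 231 229 230 225 186 146 142 122
 124 124 123 124 125 124 125 124 124 124]
350 [126 127 128 127 127 127 127 126 127 127 126 117 101 102 102 116 152 173
 170 171 176 177 173 172 200 228 227 227 226 200 144 141 128 123 123 123
 123 121 123 122 123 123 123 124 123 124]
390 [127 127 127 126 125 127 126 125 122 110 101 101  99 123 161 169 168 169
 174 173 171 176 206 226 224 225 219 180 143 139 122 121 122 122 122 121
 122 120 121 122 123 122 122 121 122 122]
470 [ 60  59  59  60  59  59  58  61  90 143 171 168 170 168 169 169 169 189
 220 224 224 226 213 156 134  94  56  60  59  59  59  58  58  59  59  58
  59  58  59  59  58  58  59  58  59  58]
[610.174 134.865 115.   ]
[ 626.459 -169.432  115.   ]
[578.493  90.202 138.   ]
[580.76 -14.84 138.  ]
[ 590.353 -127.843  138.   ]
```

View pics/w1c.png

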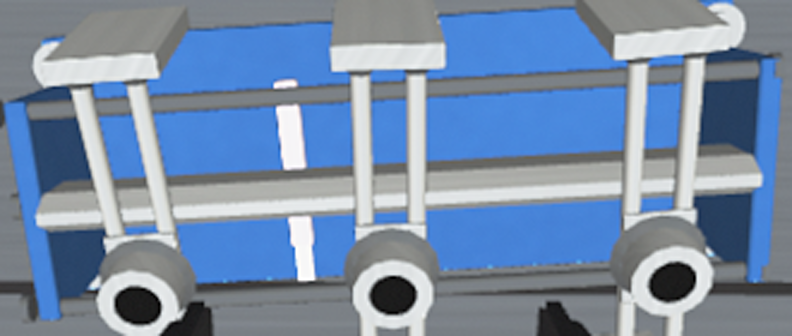

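The crop confirms three plain silver arms, not red. Hub-top centres are at about (218,271), (323,267) and (440,262). The bright strip is the 5 mm land.

```bash
cat >> h.py <<'E'
from scipy.optimize import least_squares
TILT=0.22
def armT(E,th,s,l,yaw,tilt=TILT):
    """arm pose: s along arm from near land corner, l along edge; edge point E, stand yaw th"""
    ex=np.array([np.cos(th),np.sin(th),0]);ey=np.array([-np.sin(th),np.cos(th),0])
    Rm=R.from_euler("xyz",[0,-tilt,yaw]).as_matrix(); T=np.eye(4);T[:3,:3]=Rm
    T[:3,3]=np.r_[E[:2],115]+ey*l+(-2.5*ex if tilt>0 else 2.5*ex if tilt<0 else 0)+s*Rm[:,0]; return T
def fitarm(p,E,th,hub,mids,tilt=TILT):
    def res(v):
        T=armT(E,th,*v,tilt); r=list(proj(p,(T@[0,0,30,1])[:3])-hub)
        for m in mids:
            f=lambda t:proj(p,(T@[t,0,4,1])[:3])
            a,b=f(-20.),f(80.); t=-20+100*(m[1]-a[1])/(b[1]-a[1]); r.append(f(t)[0]-m[0])
        return r
    o=least_squares(res,[-28,0,th]); return o.x,np.abs(o.fun).max()
E
python3 - <<'E'
from h import *
p=dict(np.load("w1.npz"))
L=np.array([onz(p,uv,115) for uv in((182,235.7),(240,233),(262,231.4),(300,229.5),(350,226.8),(390,224.2),(470,220))])
k=np.polyfit(L[:,1],L[:,0],1); th=-np.arctan(k[0]); print("edge x=",k,"yaw",th,"res",L[:,0]-np.polyval(k,L[:,1]))
# ends
for uv in((176,236),(477,220)): print("end",onz(p,uv,115))
ym=-15.;E=np.array([np.polyval(k,ym),ym]); print("E",E)
f=lambda x,y:np.array([160+x/2.4,145+y/2.4])
A=[]
for h,m in (((140,302),((110,85),(138,235))),((392,293),((389.5,75),(390,220))),((673,282),((665.5,60),(657.5,210)))):
    v,e=fitarm(p,E,th,f(*h),[f(*q) for q in m]); T=armT(E,th,*v)
    print(v,"err",e,"origin",T[:3,3],"grip",(T@[0,0,19,1])[:3]); A.append(T)
np.savez("geo.npz",E=E,th=th,k=k,A=A)
E
```

```text
edge x= [ -0.059 611.521] yaw 0.05875145651093759 res [ 0.235 -0.304  0.106 -0.107 -0.174  0.239  0.005]
end [603.757 136.555 115.   ]
end [ 621.241 -172.111  115.   ]
E [612.403 -15.   ]
[-23.098 107.652   0.065] err 2.136928958894856 origin [581.092  90.855 109.959] grip [576.955  90.586 128.501]
[-25.066   0.573   0.016] err 0.12184816113108354 origin [585.415 -14.974 109.53 ] grip [581.269 -15.042 128.072]
[ -27.139 -112.539    0.108] err 0.40902909572707813 origin [ 590.184 -130.337  109.077] grip [ 586.061 -130.782  127.62 ]
```

```bash
cat >> h.py <<'E'
def pre(i,d,dz=19):
    g=np.load("geo.npz");T=g["A"][i]; th=float(g["th"]); x=(T@[0,0,dz+d,1])[:3]; return plan(*x,rpy=(np.pi,-TILT,th))
E
python3 - <<'E'
from h import *
pre(1,80)
E
```

```text
t 2.83 P [630.886  -8.059 328.697] rot [ 3.142 -0.     0.001] F [ 0.685 -1.171 -0.351] M [-0.002  0.059  0.037] op 0.696 g 0.0
  shift/250 [-0.268  0.029  0.49 ] turn/pi [ 0.002  0.07  -0.018]
```

>>> {"name": "drive_tool", "arguments": {"rows": [[[-0.134, 0.015, 0.12, 0, 0, 0, 0.7], [-0.134, 0.014, 0.13, 0.001, 0.035, -0.009, 0.7], [0, 0, 0, 0.001, 0.035, -0.009, 0.7], [0, 0, 0, 0, 0, 0, 0.7]]]}}

```text
t: 3.32
eef_pos: [563.1, -15.3, 266.6]
tcp_rot: [3.141, -0.22, 0.057]
ft_force: [-0.1, 0.1, 0.3]
opening: 0.703
grip_force: 0.0
```

```bash
python3 - <<'E'
from h import *
pre(1,80)
p=env.read_camera("wrist");cv2.imwrite("pics/w2.png",p["color"]); np.savez("w2.npz",**{k:p[k] for k in("pose","camera_matrix","color")})
g=np.load("geo.npz")
for T in g["A"]: print(proj(p,(T@[0,0,30,1])[:3]))
for y in (-80,20): print(y,proj(p,[np.polyval(g["k"],y),y,115]))
E
```

```text
t 3.33 P [563.086 -15.325 266.612] rot [ 3.141 -0.22   0.057] F [-0.134  0.127  0.339] M [-0.069  0.131  0.034] op 0.703 g 0.0
  shift/250 [-0.05   0.     0.237] turn/pi [ 0.     0.    -0.001]
[184.304 246.263]
[316.84  248.382]
[461.81  250.615]
-80 [394.799 206.753]
20 [277.989 206.91 ]
```

View pics/w2.png

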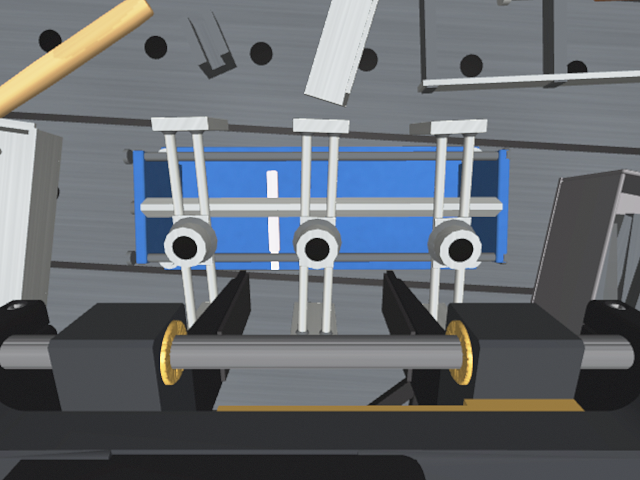

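The picture confirms the geometry: hubs at (185,247), (317,248) and (461,250), edge at row 207, all matching the predictions. I'll grip the middle arm.

>>> {"name": "drive_tool", "arguments": {"rows": [[[-0.05, 0, 0.157, 0, 0, 0, 0.7], [0, 0, 0.2, 0, 0, 0, 0.7], [0, 0, 0.14, 0, 0, 0, 0.7], [0, 0, 0.06, 0, 0, 0, 0.7], [0, 0, 0, 0, 0, 0, 0.7]]]}}

```text
t: 4.0
eef_pos: [582.6, -14.1, 127.1]
tcp_rot: [-3.141, -0.218, 0.057]
ft_force: [0.6, 0.0, -0.3]
opening: 0.701
grip_force: 0.0
```

```bash
python3 - <<'E'
from h import *
pre(1,0)
E
```

```text
t 4.00 P [582.618 -14.061 127.077] rot [-3.141 -0.218  0.057] F [ 0.612  0.008 -0.26 ] M [-0.008  0.155  0.012] op 0.701 g 0.0
  shift/250 [-0.005  0.004 -0.005] turn/pi [ 0.     0.001 -0.001]
```

>>> {"name": "drive_tool", "arguments": {"rows": [[[0, 0.004, -0.005, 0, 0, 0, 0], [0, 0, 0, 0, 0, 0, 0], [0, 0, 0, 0, 0, 0, 0], [0, 0, 0, 0, 0, 0, 0]]]}}

```text
t: 4.5
eef_pos: [581.9, -15.2, 129.2]
tcp_rot: [3.141, -0.221, 0.057]
ft_force: [-1.5, -3.3, 2.2]
opening: 0.353
grip_force: 30.0
```

```bash
cat >> h.py <<'E'
def held(i,dx=0.,dz=0.,save=True):
    """relative tool->arm from grasp now; saves; target = level arm over edge +dx, dz"""
    g=np.load("geo.npz");s=env.state()
    if save:
        X=np.eye(4);X[:3,:3]=R.from_euler("xyz",s["tcp_rot"]).as_matrix();X[:3,3]=s["eef_pos"]
        np.save("rel.npy",np.linalg.inv(g["A"][i])@X)
    rel=np.load("rel.npy"); print("rel",rel[:3,3])
    A=g["A"][i];yaw=np.arctan2(A[1,0],A[0,0]);th=float(g["th"])
    D=np.eye(4);D[:3,:3]=R.from_euler("z",yaw).as_matrix()
    ex=np.array([np.cos(th),np.sin(th)]);ey=np.array([-ex[1],ex[0]])
    l=(A[:2,3]-g["E"])@ey; D[:2,3]=g["E"]+ey*l+ex*dx; D[2,3]=115+dz
    t=D@rel; return plan(*t[:3,3],rpy=R.from_matrix(t[:3,:3]).as_euler("xyz"))
E
python3 - <<'E'
from h import *
held(1,0,15)
E
```

```text
rel [ 0.87  -0.129 19.928]
t 4.50 P [581.917 -15.16  129.168] rot [ 3.141 -0.221  0.057] F [-1.453 -3.261  2.208] M [-0.67   0.272 -0.135] op 0.353 g 30.0
  shift/250 [ 0.14   0.001 -0.054] turn/pi [ 0.003 -0.07   0.001]
```

>>> {"name": "drive_tool", "arguments": {"rows": [[[0.02, 0, -0.12, 0, 0, 0, 0], [0.04, 0, 0, 0.001, -0.035, 0, 0], [0.04, 0, 0, 0.001, -0.035, 0, 0], [0, 0, 0, 0, 0, 0, 0], [0, 0, 0, 0, 0, 0, 0]]]}}

```text
t: 5.12
eef_pos: [598.9, -13.9, 161.5]
tcp_rot: [-3.135, 0.001, 0.058]
ft_force: [0.4, -0.0, -5.7]
opening: 0.355
grip_force: 30.0
```

```bash
python3 - <<'E'
from h import *
held(1,0,1,save=False)
E
```

```text
rel [ 0.87  -0.129 19.928]
t 5.12 P [598.94  -13.946 161.46 ] rot [-3.135  0.001  0.058] F [ 0.361 -0.013 -5.706] M [0.008 0.029 0.005] op 0.355 g 30.0
  shift/250 [0.057 0.002 0.102] turn/pi [0.001 0.    0.001]
```

>>> {"name": "drive_tool", "arguments": {"rows": [[[0.057, 0.002, 0.02, 0.001, 0, 0.001, 0], [0, 0, 0.06, 0, 0, 0, 0], [0, 0, 0.022, 0, 0, 0, 0], [0, 0, 0, 0, 0, 0, 0], [0, 0, 0, 0, 0, 0, 0]]]}}

```text
t: 5.75
eef_pos: [614.1, -13.6, 136.9]
tcp_rot: [-3.132, -0.0, 0.054]
ft_force: [0.2, 0.8, -5.4]
opening: 0.352
grip_force: 30.0
```

```bash
python3 - <<'E'
from h import *
held(1,0,0,save=False)
E
```

```text
rel [ 0.87  -0.129 19.928]
t 5.75 P [614.086 -13.575 136.934] rot [-3.132 -0.     0.054] F [ 0.237  0.823 -5.427] M [ 0.002 -0.001  0.   ] op 0.352 g 30.0
  shift/250 [-0.004 -0.     0.008] turn/pi [-0.     0.    -0.001]
```

>>> {"name": "drive_tool", "arguments": {"rows": [[[-0.004, 0, 0.006, 0, 0, 0, 0], [0, 0, 0.003, 0, 0, 0, 0], [0, 0, 0, 0, 0, 0, 0]]]}}

```text
t: 6.12
eef_pos: [613.3, -13.6, 135.2]
tcp_rot: [-3.132, -0.001, 0.054]
ft_force: [-1.5, -0.1, 2.1]
opening: 0.352
grip_force: 30.0
```

```bash
python3 - <<'E'
from h import *
held(1,0,0,save=False)
E
```

```text
rel [ 0.87  -0.129 19.928]
t 6.12 P [613.268 -13.628 135.21 ] rot [-3.132 -0.001  0.054] F [-1.514 -0.066  2.086] M [-0.02   0.27  -0.015] op 0.352 g 30.0
  shift/250 [-0.    -0.001  0.001] turn/pi [-0.    -0.    -0.001]
```

>>> {"name": "drive_tool", "arguments": {"rows": [[[0, 0, 0, 0, 0, 0, 0.6], [0, 0, 0, 0, 0, 0, 0.7], [0, 0, -0.08, 0, 0, 0, 0.7], [0, 0, -0.16, 0, 0, 0, 0.7], [0, 0, -0.2, 0, 0, 0, 0.7]]]}}

```text
t: 6.75
eef_pos: [613.0, -14.6, 245.2]
tcp_rot: [-3.132, 0.001, 0.054]
ft_force: [0.5, 0.0, 0.5]
opening: 0.699
grip_force: 0.0
```

>>> {"name": "drive_tool", "arguments": {"rows": [[[0, 0, -0.06, 0, 0, 0, 0.7], [0, 0, 0, 0, 0, 0, 0.7], [0, 0, 0, 0, 0, 0, 0.7]]]}}

```text
t: 7.12
eef_pos: [612.7, -14.7, 258.0]
tcp_rot: [-3.132, 0.002, 0.054]
ft_force: [-0.6, -0.1, 0.2]
opening: 0.702
grip_force: 0.0
```

```bash
python3 - <<'E'
from h import *
plan(600,0,300)
g=np.load("geo.npz")
P={}
for n in("wrist","side"):
    p=env.read_camera(n);P[n]=p["color"]
    if n=="wrist":
        np.savez("w3.npz",**{k:p[k] for k in("pose","camera_matrix","color")})
        for y in (-80,20): print(y,proj(p,[np.polyval(g["k"],y),y,115]))
        ex=np.array([np.cos(g["th"]),np.sin(g["th"]),0]); c=np.r_[g["E"],145]+ex*0; print("hubtop pred",proj(p,c))
    else: 
        print(p["pose"][:3,:3])
a=P["wrist"][60:380,120:520]; b=cv2.resize(P["side"][180:310,200:360],None,fx=2.4,fy=2.4,interpolation=cv2.INTER_CUBIC)
o=np.zeros((320,800,3),np.uint8);o[:a.shape[0],:400]=a;o[:312,400:784]=b;cv2.imwrite("pics/w3.png",o)
E
```

```text
t 7.12 P [612.722 -14.74  258.013] rot [-3.132  0.002  0.054] F [-0.567 -0.11   0.172] M [ 0.055  0.013 -0.027] op 0.702 g 0.0
  shift/250 [-0.048 -0.063 -0.167] turn/pi [-0.003  0.001  0.017]
-80 [396.84  228.262]
20 [275.74  228.442]
hubtop pred [317.924 238.764]
[[-0.892  0.215 -0.399]
 [-0.453 -0.443  0.774]
 [-0.01   0.871  0.492]]
```

View pics/w3.png

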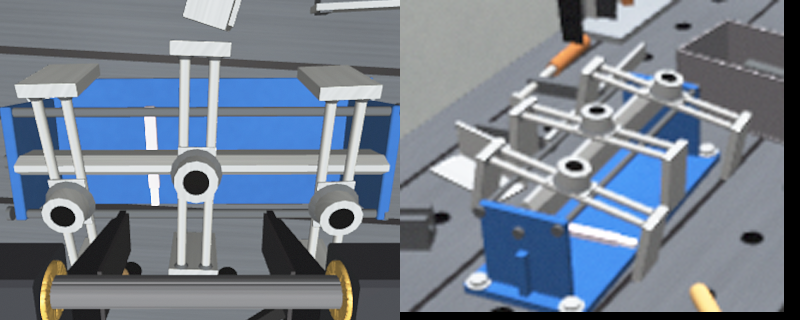

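The middle arm appears level and hanging free, with its hub at about (316,241), while both outer arms still lean. I'll measure it numerically.

```bash
cat >> h.py <<'E'
def hole(p,uv,r=22):
    g=cv2.cvtColor(p["color"],cv2.COLOR_BGR2GRAY).astype(np.uint8);u,v=map(int,np.round(uv))
    m=(g[v-r:v+r,u-r:u+r]<45).astype(np.uint8);n,l,st,c=cv2.connectedComponentsWithStats(m)
    i=min(range(1,n),key=lambda i:np.hypot(*(c[i]-r))+(1e3 if st[i,4]<80 else 0)); return c[i]+[u-r,v-r],st[i]
E
python3 - <<'E'
from h import *
g=np.load("geo.npz")
for f,L in(("w1",[(218,271),(323,267),(440,262)]),("w2",[(185,247),(317,249),(461,250)]),("w3",[(182,276),(316,243),(462,273)])):
    p=dict(np.load(f+".npz"))
    for i,uv in enumerate(L): 
        h=hole(p,uv); print(f,i,h[0],h[1],"pred",proj(p,(g["A"][i]@[0,0,30,1])[:3]), proj(p,(g["A"][i]@[0,0,20,1])[:3]))
p=dict(np.load("w3.npz")); G=cv2.cvtColor(p["color"],cv2.COLOR_BGR2GRAY)
print(G[280:340,304]);print(G[280:340,317]);print(G[95:125,317])
th=float(g["th"])
for tilt in(0,.03,.06):
  for s in (0,-2):
    T=armT(g["E"],th,s,0.6,.03,1e-9);T[:3,:3]=R.from_euler("xyz",[0,-tilt,.03]).as_matrix();T[:3,3]=np.r_[g["E"],115]+s*T[:3,0]
    print(tilt,s,*[proj(p,(T@q)[:3])[1] for q in([-90,0,10,1],[-100,0,10,1],[0,0,30,1],[100,0,10,1],[90,0,10,1])])
E
```

```text
w1 0 [217.111 271.924] [ 12  16  19  15 225] pred [216.738 271.168] [218.918 265.612]
w1 1 [323.439 267.643] [ 14  15  18  16 221] pred [323.245 267.084] [323.028 261.611]
w1 2 [439.768 262.009] [ 13  15  19  15 224] pred [440.715 262.52 ] [437.531 257.156]
w2 0 [184.447 247.282] [ 10  12  24  22 412] pred [184.304 246.263] [188.441 242.565]
w2 1 [316.877 248.956] [ 11  11  23  23 406] pred [316.84  248.382] [316.902 244.627]
w2 2 [460.514 249.698] [ 10  11  24  22 407] pred [461.81  250.615] [457.052 246.799]
w3 0 [182.469 275.919] [ 11  13  24  19 356] pred [182.252 275.08 ] [186.228 268.024]
w3 1 [315.723 242.167] [ 10  10  25  23 455] pred [315.66  277.059] [315.871 269.947]
w3 2 [461.232 278.359] [  9  18  25  20 362] pred [462.346 279.162] [458.029 271.987]
[221 220 221 220 221 221 220 220 219 220 219 219 219 219 218 217 218 218
 218 217 217 216 216 217 217 216 216 215 214 214 214 214 214 214 212 213
 211 210 210 209 208 206 207 199 166 125 112 112 109 174 229 224 224 228
 202  81  55  61  68  81]
[128 127 125 124 127 126 126 128 130 127 125 123 119 111 112 111 112 112
 112 112
[... 182 characters left out ...]
27 118 176 231 227 225 225 224 224 224 226 226 226 227
 228 228 197  95  86  80  80  80  81  81  80  95]
0 0 331.2157759493763 341.3239715885509 238.7644195212029 98.92212583209727 113.42954632473098
0 -2 333.2515203524609 343.32463573544226 241.31413532703408 101.84787489527173 116.29500952744633
0.03 0 329.85184815002697 339.69813138612164 239.90768860881425 99.10722032036347 113.77336338947744
0.03 -2 331.8361246786186 341.6450709815864 242.42788059452806 102.06777036314534 116.66608152618424
0.06 0 328.4247515214132 338.0086179237948 241.03722679332816 99.43172552877229 114.24220770432935
0.06 -2 330.35735731370005 339.90188513616465 243.5250352262088 102.4242599924739 117.15922611475813
```

```bash
python3 - <<'E'
from h import *
pre(2,120)
E
```

```text
t 7.22 P [612.827 -14.734 258.03 ] rot [-3.132  0.002  0.054] F [ 1.007 -0.008 -0.363] M [-0.008  0.041 -0.019] op 0.701 g 0.0
  shift/250 [-0.237  0.464  0.049] turn/pi [-0.003  0.071 -0.002]
```

>>> {"name": "drive_tool", "arguments": {"rows": [[[-0.08, 0.155, 0.016, 0, 0, 0, 0.7], [-0.08, 0.155, 0.016, 0, 0, 0, 0.7], [-0.077, 0.155, 0.016, -0.002, 0.035, -0.001, 0.7], [0, 0, 0, -0.001, 0.036, -0.001, 0.7], [0, 0, 0, 0, 0, 0, 0.7]]]}}

```text
t: 7.85
eef_pos: [559.1, -134.3, 245.9]
tcp_rot: [-3.142, -0.221, 0.058]
ft_force: [0.4, 0.1, -0.2]
opening: 0.701
grip_force: 0.0
```

```bash
cat >> h.py <<'E'
def meas(p,l,hub0,tag=""):
    """fit s,l,tilt,yaw of a balanced arm from hole + far/near top edges of its blocks; prints"""
    g=np.load("geo.npz");th=float(g["th"]);G=cv2.cvtColor(p["color"],cv2.COLOR_BGR2GRAY)
    return G
def shot(f):
    p=env.read_camera("wrist");np.savez(f+".npz",**{k:p[k] for k in("pose","camera_matrix","color")});cv2.imwrite(f"pics/{f}.png",p["color"]);return p
E
python3 - <<'E'
from h import *
pre(2,120)
p=shot("w4");g=np.load("geo.npz");th=float(g["th"])
print("arm2",hole(p,proj(p,(g["A"][2]@[0,0,30,1])[:3]))[0],proj(p,(g["A"][2]@[0,0,30,1])[:3]))
print("edge",proj(p,[*g["E"],115]),proj(p,[np.polyval(g["k"],-80),-80,115]),proj(p,[np.polyval(g["k"],30),30,115]))
G=cv2.cvtColor(p["color"],cv2.COLOR_BGR2GRAY)
for y in(-80,-60,30): 
    u,v=np.round(proj(p,[np.polyval(g["k"],y),y,115])).astype(int); print(y,u,v,G[v-12:v+13,u])
h=proj(p,[*g["E"],145]); print("arm1",hole(p,h)[0])
for tilt in(0,.06):
  for s in (0,-2):
    Rm=R.from_euler("xyz",[0,-tilt,.03]).as_matrix();T=np.eye(4);T[:3,:3]=Rm;T[:3,3]=np.r_[g["E"],115]+s*Rm[:,0]
    print(tilt,s,*[proj(p,(T@q)[:3]) for q in([-90,0,10,1],[-100,0,10,1],[0,0,30,1],[100,0,10,1],[90,0,10,1])])
E
```

```text
t 7.85 P [ 559.136 -134.309  245.893] rot [-3.142 -0.221  0.058] F [ 0.405  0.097 -0.237] M [-0.052  0.164  0.029] op 0.701 g 0.0
  shift/250 [ 0.003 -0.003  0.005] turn/pi [ 0. -0. -0.]
arm2 [311.944 238.222] [313.675 239.194]
edge [170.988 192.906] [252.462 192.909] [114.561 192.904]
-80 252 193 [126 130 151 167 165 167 169 165 195 227 225 224 224 225 223 192 147 151
 153 151 148 150 142 127 124]
-60 227 193 [125 129 150 169 166 169 171 166 196 227 225 225 225 226 223 193 148 151
 154 151 148 151 143 128 125]
30 115 193 [125 123 149 172 169 171 171 169 195 226 230 229 229 230 227 199 151 151
 155 154 153 153 150 138 121]
arm1 [150.086 195.729]
0 0 [165.431 307.106] [165.379 319.612] [154.615 190.524] [166.473  59.214] [166.416  72.768]
0 -2 [165.421 309.611] [165.368 322.107] [154.609 193.323] [166.461  61.929] [166.404  75.471]
0.06 0 [168.177 305.937] [168.418 317.983] [154.642 193.046] [163.202  56.905] [163.485  71.046]
0.06 -2 [168.226 308.354] [168.466 320.381] [154.708 195.845] [163.259  59.743] [163.541  73.86 ]
```

View pics/w4.png

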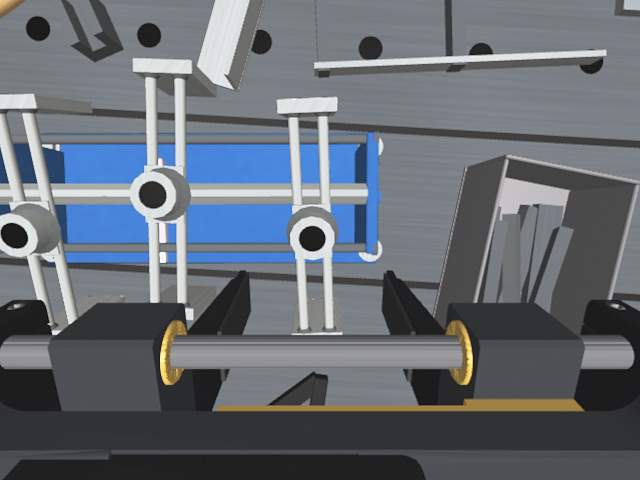

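The middle arm hangs free and steady but tilts about 0.067 rad near end down. Its hub at (152,195) sits about 3 mm short of the edge, so I'll trim it later. Arm 2 is central at (312,238), and I'll grip it now.

>>> {"name": "drive_tool", "arguments": {"rows": [[[0.003, -0.008, 0.12, 0, 0, 0, 0.7], [0, 0, 0.17, 0, 0, 0, 0.7], [0, 0, 0.13, 0, 0, 0, 0.7], [0, 0, 0.06, 0, 0, 0, 0.7], [0, 0, 0, 0, 0, 0, 0.7]]]}}

```text
t: 8.52
eef_pos: [587.8, -129.9, 128.9]
tcp_rot: [-3.141, -0.221, 0.061]
ft_force: [-0.5, 0.2, 0.7]
opening: 0.701
grip_force: 0.0
```

>>> {"name": "drive_tool", "arguments": {"rows": [[[0, 0, 0, 0, 0, 0, 0], [0, 0, 0, 0, 0, 0, 0], [0, 0, 0, 0, 0, 0, 0], [0, 0, 0, 0, 0, 0, 0]]]}}

```text
t: 9.02
eef_pos: [587.4, -130.4, 130.1]
tcp_rot: [3.141, -0.223, 0.06]
ft_force: [-1.6, -3.0, 3.7]
opening: 0.35
grip_force: 30.0
```

```bash
python3 - <<'E'
from h import *
held(2,1.2,15)
E
```

```text
rel [ 1.883  0.257 21.161]
t 9.03 P [ 587.392 -130.38   130.14 ] rot [ 3.141 -0.224  0.06 ] F [-1.599 -3.006  3.73 ] M [-0.437  0.226 -0.052] op 0.350 g 30.0
  shift/250 [ 0.154 -0.001 -0.051] turn/pi [-0.003 -0.07  -0.001]
```

>>> {"name": "drive_tool", "arguments": {"rows": [[[0.03, 0, -0.12, 0, 0, 0, 0], [0.04, 0, 0, -0.001, -0.035, 0, 0], [0.04, 0, 0, -0.001, -0.035, 0, 0], [0, 0, 0, 0, 0, 0, 0], [0, 0, 0, 0, 0, 0, 0]]]}}

```text
t: 9.65
eef_pos: [606.9, -128.8, 162.9]
tcp_rot: [3.136, -0.003, 0.059]
ft_force: [-0.7, 0.7, -7.0]
opening: 0.357
grip_force: 30.0
```

```bash
python3 - <<'E'
from h import *
held(2,1.2,1,save=False)
E
```

```text
rel [ 1.883  0.257 21.161]
t 9.65 P [ 606.888 -128.846  162.931] rot [ 3.136 -0.003  0.059] F [-0.668  0.697 -6.961] M [-0.009  0.046  0.029] op 0.357 g 30.0
  shift/250 [0.061 0.    0.103] turn/pi [-0.002  0.    -0.001]
```

>>> {"name": "drive_tool", "arguments": {"rows": [[[0.061, 0, 0.02, -0.002, 0, 0, 0], [0, 0, 0.06, 0, 0, 0, 0], [0, 0, 0.02, 0, 0, 0, 0], [0, 0, 0, 0, 0, 0, 0], [0, 0, 0, 0, 0, 0, 0]]]}}

```text
t: 10.28
eef_pos: [623.1, -128.6, 139.1]
tcp_rot: [3.128, -0.003, 0.059]
ft_force: [-1.0, -0.2, -6.5]
opening: 0.352
grip_force: 30.0
```

```bash
python3 - <<'E'
from h import *
held(2,1.2,0,save=False)
E
```

```text
rel [ 1.883  0.257 21.161]
t 10.28 P [ 623.098 -128.618  139.14 ] rot [ 3.128 -0.003  0.059] F [-1.016 -0.21  -6.484] M [ 0.072  0.051 -0.021] op 0.352 g 30.0
  shift/250 [-0.004 -0.002  0.012] turn/pi [ 0.001  0.    -0.001]
```

>>> {"name": "drive_tool", "arguments": {"rows": [[[-0.004, -0.002, 0.008, 0.001, 0, 0, 0], [0, 0, 0.005, 0, 0, 0, 0], [0, 0, 0, 0, 0, 0, 0]]]}}

```text
t: 10.65
eef_pos: [622.2, -128.2, 136.6]
tcp_rot: [3.131, -0.004, 0.059]
ft_force: [-2.4, 0.5, 3.6]
opening: 0.353
grip_force: 30.0
```

```bash
python3 - <<'E'
from h import *
held(2,1.2,0,save=False)
E
```

```text
rel [ 1.883  0.257 21.161]
t 10.65 P [ 622.244 -128.169  136.56 ] rot [ 3.131 -0.004  0.059] F [-2.404  0.52   3.58 ] M [0.193 0.549 0.013] op 0.353 g 30.0
  shift/250 [-0.    -0.     0.002] turn/pi [-0.    -0.    -0.001]
```

>>> {"name": "drive_tool", "arguments": {"rows": [[[0, 0, 0, 0, 0, 0, 0.6], [0, 0, 0, 0, 0, 0, 0.7], [0, 0, -0.08, 0, 0, 0, 0.7], [0, 0, -0.16, 0, 0, 0, 0.7], [0, 0, -0.2, 0, 0, 0, 0.7]]]}}

```text
t: 11.28
eef_pos: [621.5, -127.1, 246.2]
tcp_rot: [3.132, -0.002, 0.059]
ft_force: [-0.3, 0.1, -0.2]
opening: 0.695
grip_force: 0.0
```

>>> {"name": "drive_tool", "arguments": {"rows": [[[0, -0.15, -0.06, 0, 0, 0, 0.7], [0, -0.1, 0, 0, 0, 0, 0.7], [0, 0, 0, 0, 0, 0, 0.7], [0, 0, 0, 0, 0, 0, 0.7]]]}}

```text
t: 11.78
eef_pos: [618.0, -65.0, 259.9]
tcp_rot: [3.131, -0.003, 0.059]
ft_force: [0.3, 0.2, 0.2]
opening: 0.696
grip_force: 0.0
```

```bash
python3 - <<'E'
from h import *
plan(613,-15,255,rpy=(np.pi,0,.059))
p=shot("w5");g=np.load("geo.npz");th=float(g["th"]);G=cv2.cvtColor(p["color"],cv2.COLOR_BGR2GRAY)
ey=np.array([-np.sin(th),np.cos(th)])
for l,yaw in((0.6,.03),(-112.5,.108)):
  E=g["E"]+ey*l; print("hole",hole(p,proj(p,[*E,145]))[0])
  for tilt in(0,.06):
   for s in (0,-2):
    Rm=R.from_euler("xyz",[0,-tilt,yaw]).as_matrix();T=np.eye(4);T[:3,:3]=Rm;T[:3,3]=np.r_[E,115]+s*Rm[:,0]
    q=[proj(p,(T@q)[:3]) for q in([-90,0,10,1],[-100,0,10,1],[0,0,30,1],[100,0,10,1],[90,0,10,1])]
    print(tilt,s,*q)
  for q in(q[3],q[0]):
    u,v=np.round(q).astype(int); print(u,v,G[v-12:v+13,u])
E
```

```text
t 11.78 P [618.046 -65.018 259.924] rot [ 3.131 -0.003  0.059] F [0.315 0.232 0.199] M [0.085 0.02  0.06 ] op 0.696 g 0.0
  shift/250 [-0.008 -0.201  0.018] turn/pi [ 0.003 -0.001  0.   ]
hole [245.968 245.432]
0 0 [253.239 333.851] [253.431 343.923] [247.193 242.026] [248.849 103.61 ] [249.121 117.921]
0 -2 [253.277 335.879] [253.469 345.917] [247.249 244.554] [248.904 106.496] [249.175 120.749]
0.06 0 [254.173 331.062] [254.454 340.611] [247.256 244.279] [247.509 104.164] [247.938 118.767]
0.06 -2 [254.23  332.987] [254.509 342.497] [247.339 246.746] [247.595 107.114] [248.022 121.644]
248 107 [128 128 129 130 131 131 131 129 126 126 130 186 231 228 228 228 228 228
 228 228 228 227 225 225 225]
254 333 [117 117 117 117 116 115 116 115 114 113 112 178 236 210  83  56  62  70
  82  85  97 139 144  89  96]Traceback (most recent call last):
  File "<stdin>", line 6, in <module>
  File "h.py", line 53, in hole
    i=min(range(1,n),key=lambda i:np.hypot(*(c[i]-r))+(1e3 if st[i,4]<80 else 0)); return c[i]+[u-r,v-r],st[i]
ValueError: min() iterable argument is empty
```

View pics/w5.png

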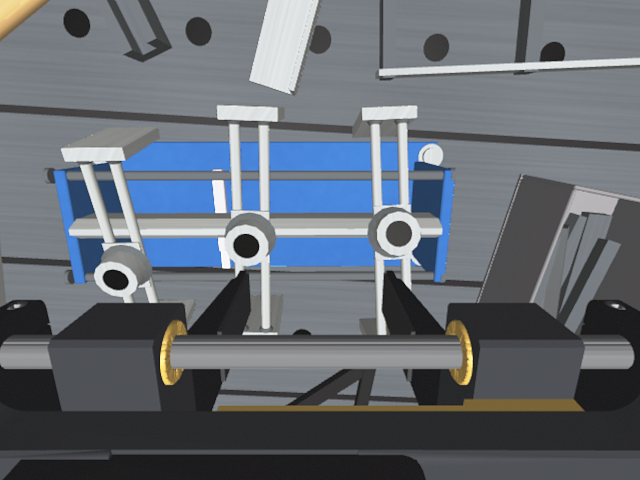

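```bash
python3 - <<'E'
from h import *
p=dict(np.load("w5.npz"));g=np.load("geo.npz");th=float(g["th"]);G=cv2.cvtColor(p["color"],cv2.COLOR_BGR2GRAY)
ey=np.array([-np.sin(th),np.cos(th)]);E=g["E"]+ey*-112.5
for tilt,s in((0,0),(0,2),(-.1,0),(-.2,0),(-.22,0),(-.22,2)):
    Rm=R.from_euler("xyz",[0,-tilt,.108]).as_matrix();T=np.eye(4);T[:3,:3]=Rm;T[:3,3]=np.r_[E,115]+s*Rm[:,0]
    print(tilt,s,*[proj(p,(T@q)[:3]) for q in([-90,0,10,1],[0,0,30,1],[100,0,10,1],[90,0,10,1])])
print(G[212:250,398]);print(G[98:125,390]);print(G[300:336,372])
E
```

```text
0 0 [390.249 333.062] [396.534 241.665] [392.12  103.986] [392.004 118.221]
0 2 [390.266 331.037] [396.566 239.14 ] [392.144 101.105] [392.027 115.397]
-0.1 0 [392.416 337.079] [396.537 237.825] [389.353 104.224] [389.532 117.865]
-0.2 0 [394.671 340.266] [396.452 233.898] [386.761 105.793] [387.197 118.731]
-0.22 0 [395.131 340.795] [396.425 233.107] [386.265 106.254] [386.748 119.04 ]
-0.22 2 [395.041 338.415] [396.327 230.466] [386.168 103.69 ] [386.652 116.487]
[232 227 225 225 226 226 226 230 201  57  67  69  71  71  69  70  70  70
  72  71  72  71  72  71  71  72  72  72  71  71  71  72  70  64 137 217
 229 227]
[127 126 125 125 126 126 123 112 170 230 229 228 228 228 228 228 228 227
 226 226 211 139 107 110 110 110 110]
[126 125 129 130 132 131 130 130 128 127 127 129 128 127 124 126 129 121
  97  91  91  91  91  91  91  92  93  93  92  92  92  90  90  92  84  63]
```

The picture shows arm 2 (hub at (398,233)) leaning on the rear rail at −0.22 rad with its hub over the edge, so it's off-centre. The middle arm hangs free with its hub at (246,245). I'll regrip the middle arm to trim it by about +2.5 mm.

```bash
python3 - <<'E'
from h import *
g=np.load("geo.npz");E=g["E"]
plan(E[0]-3,E[1]+.6,114.9+20+60,rpy=(np.pi,-.066,.058))
E
```

```text
t 11.82 P [618.056 -65.236 259.818] rot [ 3.131 -0.003  0.059] F [ 0.776  0.111 -0.328] M [ 0.054  0.009 -0.01 ] op 0.699 g 0.0
  shift/250 [-0.023 -0.208  0.258] turn/pi [0.003 0.02  0.   ]
```

>>> {"name": "drive_tool", "arguments": {"rows": [[[-0.02, -0.104, 0.08, 0.003, 0.02, 0, 0.7], [-0.02, -0.104, 0.1, 0, 0, 0, 0.7], [0, 0, 0.08, 0, 0, 0, 0.7], [0, 0, 0, 0, 0, 0, 0.7]]]}}

```text
t: 12.32
eef_pos: [607.6, -13.8, 193.2]
tcp_rot: [3.141, -0.063, 0.059]
ft_force: [-0.0, -0.5, 0.1]
opening: 0.7
grip_force: 0.0
```

```bash
python3 - <<'E'
from h import *
g=np.load("geo.npz");E=g["E"]
plan(E[0]-3,E[1]+.6,114.9+20,rpy=(np.pi,-.066,.058))
E
```

```text
t 12.32 P [607.559 -13.817 193.189] rot [ 3.141 -0.063  0.059] F [-0.008 -0.459  0.134] M [-0.012  0.086  0.027] op 0.700 g 0.0
  shift/250 [-0.007  0.003  0.233] turn/pi [0.    0.001 0.   ]
```

>>> {"name": "drive_tool", "arguments": {"rows": [[[-0.007, 0.003, 0.12, 0, 0, 0, 0.7], [0, 0, 0.09, 0, 0, 0, 0.7], [0, 0, 0.022, 0, 0, 0, 0.7], [0, 0, 0, 0, 0, 0, 0.5], [0, 0, 0, 0, 0, 0, 0]]]}}

```text
t: 12.95
eef_pos: [610.5, -14.2, 137.7]
tcp_rot: [3.141, -0.068, 0.059]
ft_force: [-0.2, -0.1, 0.6]
opening: 0.546
grip_force: 0.0
```

>>> {"name": "drive_tool", "arguments": {"rows": [[[0, 0, 0, 0, 0, 0, 0], [0, 0, 0, 0, 0, 0, 0], [0, 0, 0, 0, 0, 0, 0]]]}}

```text
t: 13.32
eef_pos: [610.2, -14.1, 137.0]
tcp_rot: [3.14, -0.067, 0.06]
ft_force: [-0.8, -1.4, 4.5]
opening: 0.352
grip_force: 30.0
```

```bash
python3 - <<'E'
from h import *
s=env.state();P=s["eef_pos"];print(P)
plan(P[0]+2.5,P[1]+.15,P[2]+6,rpy=(np.pi,0,.058))
E
```

```text
[610.233 -14.1   137.042]
t 13.32 P [610.233 -14.1   137.042] rot [ 3.14  -0.067  0.06 ] F [-0.799 -1.374  4.483] M [-0.365  0.209 -0.044] op 0.352 g 30.0
  shift/250 [ 0.012  0.    -0.023] turn/pi [ 0.    -0.021  0.001]
```

>>> {"name": "drive_tool", "arguments": {"rows": [[[0, 0, -0.03, 0, 0, 0, 0], [0.017, 0, 0, 0, -0.021, 0, 0], [0, 0, 0, 0, 0, 0, 0], [0, 0, 0, 0, 0, 0, 0]]]}}

```text
t: 13.82
eef_pos: [613.3, -13.5, 143.8]
tcp_rot: [3.141, 0.0, 0.06]
ft_force: [0.7, 0.1, -6.8]
opening: 0.352
grip_force: 30.0
```

```bash
python3 - <<'E'
from h import *
plan(614.4,-13.85,136.5,rpy=(np.pi,0,.058))
E
```

```text
t 13.82 P [613.276 -13.55  143.796] rot [3.141 0.    0.059] F [ 0.729  0.061 -6.844] M [-0.024  0.    -0.091] op 0.352 g 30.0
  shift/250 [0.004 0.002 0.029] turn/pi [0.    0.    0.001]
```

>>> {"name": "drive_tool", "arguments": {"rows": [[[0.004, 0.001, 0.02, 0, 0, 0, 0], [0, 0, 0.008, 0, 0, 0, 0], [0, 0, 0.003, 0, 0, 0, 0], [0, 0, 0, 0, 0, 0, 0]]]}}

```text
t: 14.32
eef_pos: [614.7, -13.9, 137.1]
tcp_rot: [3.141, -0.0, 0.059]
ft_force: [-4.4, 0.1, 4.0]
opening: 0.35
grip_force: 30.0
```

```bash
python3 - <<'E'
from h import *
plan(614.4,-13.85,136.5,rpy=(np.pi,0,.058))
E
```

```text
t 14.32 P [614.741 -13.88  137.134] rot [ 3.141 -0.     0.059] F [-4.4    0.066  4.014] M [ 0.054  0.739 -0.022] op 0.350 g 30.0
  shift/250 [-0.001 -0.     0.003] turn/pi [ 0.    -0.     0.001]
```

>>> {"name": "drive_tool", "arguments": {"rows": [[[0, 0, -0.003, 0, 0, 0, 0], [0, 0, 0, 0, 0, 0, 0.6], [0, 0, 0, 0, 0, 0, 0.7], [0, 0, -0.1, 0, 0, 0, 0.7], [0, 0, -0.2, 0, 0, 0, 0.7]]]}}

```text
t: 14.95
eef_pos: [614.3, -13.9, 211.6]
tcp_rot: [3.142, 0.003, 0.059]
ft_force: [-0.3, 0.1, 0.7]
opening: 0.683
grip_force: 0.0
```

```bash
python3 - <<'E'
from h import *
pre(0,120)
E
```

```text
t 14.95 P [614.341 -13.853 211.594] rot [3.142 0.003 0.059] F [-0.254  0.082  0.712] M [-0.018  0.024 -0.019] op 0.683 g 0.0
  shift/250 [-0.23  -0.425 -0.135] turn/pi [0.    0.071 0.   ]
```

>>> {"name": "drive_tool", "arguments": {"rows": [[[-0.07, -0.13, -0.135, 0, 0, 0, 0.7], [-0.08, -0.15, 0, 0, 0, 0, 0.7], [-0.08, -0.145, 0, 0, 0.035, 0, 0.7], [0, 0, 0, 0, 0.036, 0, 0.7], [0, 0, 0, 0, 0, 0, 0.7]]]}}

```text
t: 15.58
eef_pos: [550.2, 89.2, 246.5]
tcp_rot: [3.141, -0.223, 0.06]
ft_force: [-1.0, 0.4, -0.0]
opening: 0.699
grip_force: 0.0
```

```bash
cat >> h.py <<'E'
def fitb(p,l0,yaw0,far_u=0):
    """balanced arm: rows of hole centre and far block outer/inner top edge -> s,tilt"""
    g=np.load("geo.npz");th=float(g["th"]);G=cv2.cvtColor(p["color"],cv2.COLOR_BGR2GRAY).astype(float)
    ey=np.array([-np.sin(th),np.cos(th)]);E=g["E"]+ey*l0
    def f(s,t):
        Rm=R.from_euler("xyz",[0,-t,yaw0]).as_matrix();T=np.eye(4);T[:3,:3]=Rm;T[:3,3]=np.r_[E,115]+s*Rm[:,0]
        return [proj(p,(T@q)[:3]) for q in([0,0,30,1],[100,0,10,1],[90,0,10,1])]
    q=f(0,0); h=hole(p,q[0],24)[0]; u,v=np.round(q[1]).astype(int); c=G[v-14:v+15,u]; d=np.diff(c); i=int(d.argmax()); e=v-14+i+.5
    o=least_squares(lambda x:[f(*x)[0][1]-h[1]+.7,f(*x)[1][1]-e],[0,0]); print("hole",h,"pred",q[0],"edge row",e,"pred",q[1],"s,tilt",o.x)
E
python3 - <<'E'
from h import *
pre(0,120)
p=shot("w6");g=np.load("geo.npz")
a=proj(p,(g["A"][0]@[0,0,30,1])[:3]);print("arm0",hole(p,a)[0],a)
fitb(p,0.6,.02)
fitb(dict(np.load("w5.npz")),.6,.02);fitb(dict(np.load("w4.npz")),.6,.02);fitb(dict(np.load("w3.npz")),.6,.02)
E
```

```text
t 15.57 P [550.232  89.174 246.514] rot [ 3.141 -0.223  0.06 ] F [-0.974  0.425 -0.041] M [-0.02   0.094  0.011] op 0.699 g 0.0
  shift/250 [0.001 0.001 0.004] turn/pi [ 0.    -0.001  0.001]
arm0 [316.205 240.992] [316.274 240.   ]
hole [470. 202.] pred [464.477 197.146] edge row 59.5 pred [462.25   66.373] s,tilt [1.535 0.151]
hole [245.968 245.432] pred [247.193 242.026] edge row 105.5 pred [250.217 103.661] s,tilt [-1.072  0.036]
hole [150.086 195.729] pred [153.779 190.524] edge row 58.5 pred [167.002  59.26 ] s,tilt [-1.234  0.066]
hole [315.723 242.167] pred [317.124 238.765] edge row 101.5 pred [322.21   98.969] s,tilt [-1.666  0.015]
```

View pics/w6.png

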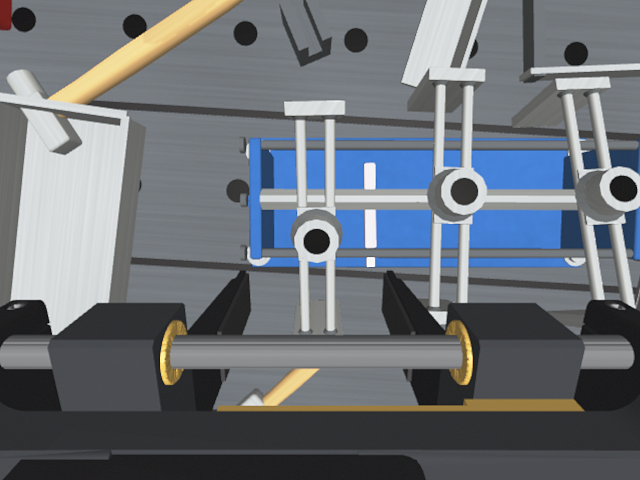

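The picture shows arm 0 centred at (316,241). The middle arm, hub at (464,191), now tilts slightly far end down at about −0.1 rad. I'll check whether it's still swinging and keep the last picture view in reserve.

```bash
cat >> h.py <<'E'
def hole(p,uv,r=30):
    g=cv2.cvtColor(p["color"],cv2.COLOR_BGR2GRAY);u,v=map(int,np.round(uv));w=g[v-r:v+r,u-r:u+r];best=None
    for th in (25,35,45,60,80,90):
        n,l,st,c=cv2.connectedComponentsWithStats((w<th).astype(np.uint8))
        for i in range(1,n):
            x,y,a,b,A=st[i]
            if A>180 and A>.7*a*b and .7<a/b<1.5 and a<34: 
                d=np.hypot(*(c[i]-r))
                if best is None or d<best[2]-3: best=(c[i]+[u-r,v-r],st[i],d)
    return best
E
python3 - <<'E'
from h import *
print("side view")
for n in range(3):
    p=shot("w7"); fitb(p,0.6,.02)
p=dict(np.load("w6.npz"));fitb(p,0.6,.02)
for f in("w5","w4","w3"): fitb(dict(np.load(f+".npz")),.6,.02)
G=cv2.cvtColor(dict(np.load("w7.npz"))["color"],cv2.COLOR_BGR2GRAY);print(G[55:90,450]);print(G[170:215,464])
E
```

```text
side view
hole [463.399 191.824] pred [463.865 198.037] edge row 58.5 pred [461.637  67.124] s,tilt [5.647 0.023]
hole [463.143 192.542] pred [463.554 198.672] edge row 61.5 pred [461.292  67.65 ] s,tilt [ 4.738 -0.006]
hole [463.066 192.716] pred [463.459 198.946] edge row 61.5 pred [461.167  67.816] s,tilt [ 4.83  -0.005]
hole [464.036 190.962] pred [464.477 197.146] edge row 59.5 pred [462.25   66.373] s,tilt [5.016 0.002]
hole [245.972 245.452] pred [247.193 242.026] edge row 105.5 pred [250.217 103.661] s,tilt [-1.067  0.037]
hole [152.274 194.4  ] pred [153.779 190.524] edge row 58.5 pred [167.002  59.26 ] s,tilt [-0.811  0.049]
hole [315.747 242.33 ] pred [317.124 238.765] edge row 101.5 pred [322.21   98.969] s,tilt [-1.639  0.021]
[221 222 221 222 224 226 223 198 169 153 128  97  87 110 184 227 221 221
 222 222 222 221 220 220 222 226 188  76  89  89  90  89  88  87  87]
[220 220 219 220 220 220 219 221 222 179  40  51  51  52  51  52  53  53
  54  54  53  55  52  52  53  54  54  55  56  54  56  56  54  55  55  51
  96 183 225 220 220 220 219 220 221]
```

>>> {"name": "drive_tool", "arguments": {"rows": [[[0.001, 0.001, 0.12, 0, 0, 0, 0.7], [0, 0, 0.17, 0, 0, 0, 0.7], [0, 0, 0.13, 0, 0, 0, 0.7], [0, 0, 0.06, 0, 0, 0, 0.7], [0, 0, 0, 0, 0, 0, 0.7]]]}}

```text
t: 16.4
eef_pos: [578.0, 89.8, 128.3]
tcp_rot: [3.141, -0.221, 0.059]
ft_force: [-0.7, 0.2, 1.0]
opening: 0.7
grip_force: 0.0
```

>>> {"name": "drive_tool", "arguments": {"rows": [[[0, 0, 0, 0, 0, 0, 0], [0, 0, 0, 0, 0, 0, 0], [0, 0, 0, 0, 0, 0, 0], [0, 0, 0, 0, 0, 0, 0]]]}}

```text
t: 16.9
eef_pos: [577.9, 90.1, 129.5]
tcp_rot: [3.141, -0.224, 0.06]
ft_force: [-1.2, -5.1, 3.6]
opening: 0.355
grip_force: 30.0
```

```bash
python3 - <<'E'
from h import *
held(0,1.2,15)
# middle arm from the low viewpoint
p=shot("w8");g=np.load("geo.npz");print(hole(p,proj(p,[*g["E"],145])),proj(p,[*g["E"],145]))
E
```

```text
rel [ 1.103 -0.536 19.766]
t 16.90 P [577.897  90.11  129.49 ] rot [ 3.141 -0.224  0.06 ] F [-1.158 -5.112  3.551] M [-0.975  0.268 -0.197] op 0.355 g 30.0
  shift/250 [ 0.137  0.    -0.052] turn/pi [-0.   -0.07 -0.  ]
None [578.507 251.277]
```

>>> {"name": "drive_tool", "arguments": {"rows": [[[0.02, 0, -0.12, 0, 0, 0, 0], [0.04, 0, 0, 0, -0.035, 0, 0], [0.04, 0, 0, 0, -0.035, 0, 0], [0, 0, 0, 0, 0, 0, 0], [0, 0, 0, 0, 0, 0, 0]]]}}

```text
t: 17.58
eef_pos: [594.8, 91.2, 161.8]
tcp_rot: [3.141, -0.003, 0.059]
ft_force: [-0.1, -0.5, -6.0]
opening: 0.352
grip_force: 30.0
```

```bash
python3 - <<'E'
from h import *
held(0,1.2,1,save=False)
E
```

```text
rel [ 1.103 -0.536 19.766]
t 17.57 P [594.76   91.174 161.755] rot [ 3.141 -0.003  0.059] F [-0.067 -0.514 -5.955] M [-0.017 -0.003 -0.044] op 0.352 g 30.0
  shift/250 [0.054 0.    0.104] turn/pi [-0.  0. -0.]
```

>>> {"name": "drive_tool", "arguments": {"rows": [[[0.053, 0, 0.02, 0, 0, 0, 0], [0, 0, 0.06, 0, 0, 0, 0], [0, 0, 0.022, 0, 0, 0, 0], [0, 0, 0, 0, 0, 0, 0], [0, 0, 0, 0, 0, 0, 0]]]}}

```text
t: 18.2
eef_pos: [609.1, 92.0, 137.4]
tcp_rot: [3.141, -0.004, 0.059]
ft_force: [-0.4, 0.9, -7.0]
opening: 0.349
grip_force: 30.0
```

```bash
python3 - <<'E'
from h import *
held(0,1.2,0,save=False)
E
```

```text
rel [ 1.103 -0.536 19.766]
t 18.20 P [609.091  91.956 137.438] rot [ 3.141 -0.004  0.059] F [-0.397  0.883 -7.039] M [ 0.031 -0.009 -0.001] op 0.349 g 30.0
  shift/250 [-0.003 -0.     0.011] turn/pi [-0.  0. -0.]
```

>>> {"name": "drive_tool", "arguments": {"rows": [[[-0.003, 0, 0.007, 0, 0, 0, 0], [0, 0, 0.003, 0, 0, 0, 0], [0, 0, 0, 0, 0, 0, 0]]]}}

```text
t: 18.58
eef_pos: [608.3, 91.9, 135.1]
tcp_rot: [3.141, -0.003, 0.059]
ft_force: [-0.8, 0.7, -1.9]
opening: 0.349
grip_force: 30.0
```

```bash
python3 - <<'E'
from h import *
held(0,1.2,0,save=False)
E
```

```text
rel [ 1.103 -0.536 19.766]
t 18.57 P [608.303  91.9   135.113] rot [ 3.141 -0.004  0.059] F [-0.803  0.666 -1.909] M [0.008 0.246 0.014] op 0.349 g 30.0
  shift/250 [ 0.001 -0.     0.001] turn/pi [-0.  0. -0.]
```

>>> {"name": "drive_tool", "arguments": {"rows": [[[0, 0, 0.002, 0, 0, 0, 0], [0, 0, 0, 0, 0, 0, 0.6], [0, 0, 0, 0, 0, 0, 0.7], [0, 0, -0.1, 0, 0, 0, 0.7], [0, 0, -0.2, 0, 0, 0, 0.7]]]}}

```text
t: 19.2
eef_pos: [607.5, 91.9, 208.5]
tcp_rot: [3.141, 0.0, 0.059]
ft_force: [-0.1, 0.3, 0.8]
opening: 0.68
grip_force: 0.0
```

>>> {"name": "drive_tool", "arguments": {"rows": [[[0, 0.14, -0.19, 0, 0, 0, 0.7], [0, 0.2, 0, 0, 0, 0, 0.7], [0, 0.08, 0, 0, 0, 0, 0.7], [0, 0, 0, 0, 0, 0, 0.7], [0, 0, 0, 0, 0, 0, 0.7]]]}}

```text
t: 19.82
eef_pos: [614.1, -12.0, 256.4]
tcp_rot: [3.141, -0.002, 0.06]
ft_force: [-0.4, 0.2, 0.2]
opening: 0.698
grip_force: 0.0
```

```bash
python3 - <<'E'
from h import *
plan(613,-15,255,rpy=(np.pi,0,.059))
ps=[shot("w9"),env.read_camera("side")]
g=np.load("geo.npz");th=float(g["th"]);ey=np.array([-np.sin(th),np.cos(th)])
p=ps[0];G=cv2.cvtColor(p["color"],cv2.COLOR_BGR2GRAY)
for l,y in((107.6,.065),(.6,.02),(-112.5,.108)):
    E=g["E"]+ey*l;q=proj(p,[*E,145]);h=hole(p,q)
    f=proj(p,[E[0]+100,E[1]+100*np.tan(y),125]);n=proj(p,[E[0]-90,E[1]-90*np.tan(y),125])
    print("hole",h and h[0],"pred",q,"far",f,"near",n)
    for w in (f,n):
        u,v=np.round(w).astype(int); print(u,v-14,G[v-14:v+15,u])
o=np.zeros((480,800,3),np.uint8);o[:,:480]=p["color"][:,80:560];b=ps[1]["color"][190:320,215:345];o[:320,480:]=cv2.resize(b,(320,320),interpolation=cv2.INTER_CUBIC);cv2.imwrite("pics/w9c.png",o)
E
```

```text
t 19.82 P [614.06  -12.016 256.392] rot [ 3.141 -0.003  0.06 ] F [-0.424  0.164  0.212] M [0.022 0.057 0.005] op 0.698 g 0.0
  shift/250 [-0.005  0.012  0.006] turn/pi [ 0.    -0.001  0.   ]
hole [176.234 242.643] pred [175.759 241.868] far [170.672 101.334] near [195.576 334.822]
171 87 [124 127 127 126 124 122 122 122 125 126 123 122 121 122 117 187 236 225
 225 225 225 225 226 225 225 225 223 223 224]
196 321 [ 37  25  24  26  26  27  27  26  29  28  28  23  26  37  57  60  61  69
  80  82  95 137 141  87  95 118 128 128 131]
hole [318.368 236.519] pred [319.098 242.018] far [324.718 101.99 ] near [314.434 334.648]
325 88 [127 128 129 128 126 127 126 124 125 126 124 132 188 229 226 225 225 225
 225 224 223 222 219 219 221 190  92  87  91]
314 321 [ 93  92  92  92  93  92  92  92  92  93  94  94  95  84  63  58  60  67
  80  83  96 137 141  87  93 119 127 126 128]
hole [473.059 233.584] pred [470.389 242.176] far [468.614 101.479] near [453.976 335.208]
469 87 [121 122 123 122 119 117 120 120 121 120 122 123 123 121 121 121 117 165
 220 219 219 219 220 220 222 222 222 223 225]
454 321 [ 98 119 124 121 122 121 119 120 125 117 106 108 125 130  77  55  60  67
  78  82  96 136 142  86  93 118 128 126 126]
```

```bash
python3 - <<'E'
from h import *
p=dict(np.load("w9.npz"));g=dict(np.load("geo.npz"));E=g["E"];th=float(g["th"])
f=lambda v:armT(E,th,v[0],v[1],.108,-.22)
o=least_squares(lambda v:proj(p,(f(v)@[0,0,30,1])[:3])-[473.06,232.9],[0,-112]);print(o.x)
g["A"][2]=f(o.x);np.savez("geo.npz",**g)
T=g["A"][2];plan(*(T@[0,0,100,1])[:3],rpy=(np.pi,.22,.059));print(T[:3,3])
E
```

```text
[  -1.973 -113.999]
t 19.93 P [614.104 -11.744 256.537] rot [ 3.141 -0.003  0.061] F [ 0.022 -0.492 -0.423] M [0.023 0.05  0.002] op 0.697 g 0.0
  shift/250 [0.081 0.465 0.174] turn/pi [ 0.    -0.071  0.001]
[ 619.678 -128.863  115.431]
```

View pics/w9c.png

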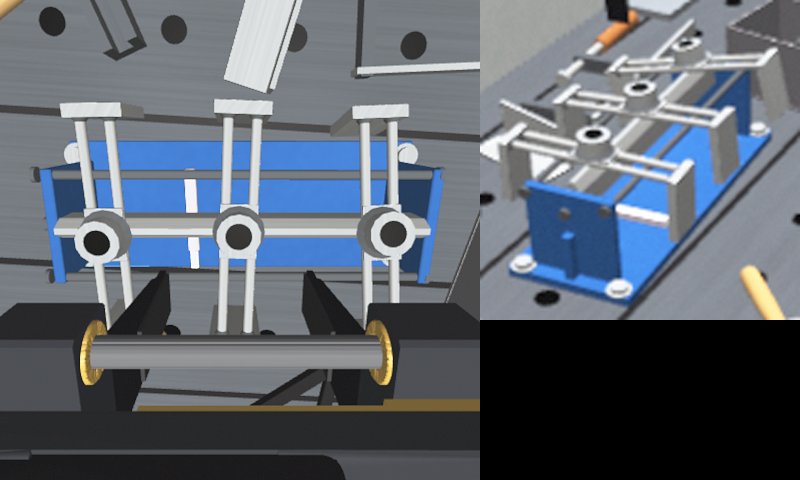

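The picture shows arm 0 level at (177,243), the middle arm free with a small tilt, and arm 2 leaning on the rear rail. I'll grip arm 2.

>>> {"name": "drive_tool", "arguments": {"rows": [[[0.027, 0.155, 0, 0, 0, 0, 0.7], [0.027, 0.155, 0.05, 0, 0, 0, 0.7], [0.027, 0.155, 0.06, 0, -0.035, 0, 0.7], [0, 0, 0.06, 0, -0.036, 0.001, 0.7], [0, 0, 0, 0, 0, 0, 0.7]]]}}

```text
t: 20.55
eef_pos: [640.1, -127.0, 212.3]
tcp_rot: [3.142, 0.222, 0.057]
ft_force: [-0.1, 0.0, 0.1]
opening: 0.701
grip_force: 0.0
```

```bash
python3 - <<'E'
from h import *
T=np.load("geo.npz")["A"][2];plan(*(T@[0,0,20,1])[:3],rpy=(np.pi,.22,.059))
E
```

```text
t 20.55 P [ 640.11  -126.982  212.336] rot [3.142 0.222 0.057] F [-0.114  0.031  0.113] M [ 0.04  -0.102 -0.023] op 0.701 g 0.0
  shift/250 [0.005 0.002 0.316] turn/pi [-0.     0.001 -0.001]
```

>>> {"name": "drive_tool", "arguments": {"rows": [[[0.005, 0.002, 0.13, 0, 0, 0, 0.7], [0, 0, 0.13, 0, 0, 0, 0.7], [0, 0, 0.055, 0, 0, 0, 0.7], [0, 0, 0, 0, 0, 0, 0.7], [0, 0, 0, 0, 0, 0, 0]]]}}

```text
t: 21.18
eef_pos: [624.6, -129.2, 138.9]
tcp_rot: [3.14, 0.217, 0.056]
ft_force: [0.3, 0.0, 0.3]
opening: 0.64
grip_force: 0.0
```

>>> {"name": "drive_tool", "arguments": {"rows": [[[0, 0, 0, 0, 0, 0, 0], [0, 0, 0, 0, 0, 0, 0], [0, 0, 0, 0, 0, 0, 0]]]}}

```text
t: 21.55
eef_pos: [624.0, -129.2, 137.7]
tcp_rot: [3.141, 0.219, 0.056]
ft_force: [2.2, -1.2, 1.5]
opening: 0.352
grip_force: 30.0
```

>>> {"name": "drive_tool", "arguments": {"rows": [[[0, 0, -0.1, 0, 0, 0, 0], [0, 0, -0.1, 0, 0.035, 0, 0], [0, 0, -0.1, 0, 0.035, 0, 0], [0, 0, -0.1, 0, 0, 0, 0], [0, 0, 0, 0, 0, 0, 0]]]}}

```text
t: 22.18
eef_pos: [637.6, -128.6, 237.1]
tcp_rot: [3.14, -0.002, 0.056]
ft_force: [0.1, 0.4, -7.6]
opening: 0.352
grip_force: 30.0
```

```bash
python3 - <<'E'
from h import *
plan(542,358,300)
for n in ("scene","side"):
    p=env.read_camera(n)
    for r in env.place_of("tray",p)[:2]: print(n,r["score"],W(p,r["at"]))
cs=[(468,299),(521,341),(430,440),(377,388)]
p=env.read_camera("scene")
for c in cs: print(onz(p,c,45))
E
```

```text
t 22.18 P [ 637.645 -128.565  237.097] rot [ 3.14  -0.002  0.056] F [ 0.109  0.387 -7.636] M [ 0.023  0.147 -0.074] op 0.352 g 30.0
  shift/250 [-0.272 -1.964 -0.256] turn/pi [ 0.001 -0.001  0.018]
scene 0.9 [541.856 364.863  -0.389]
scene 0.6 [661.293 -13.24   96.324]
side 0.63 [543.993 360.555  -0.149]
[399.469 312.138  45.   ]
[409.797 441.829  45.   ]
[686.017 414.17   45.   ]
[675.013 286.007  45.   ]
```

The moment of 0.147 N m while held confirms a weight offset of about 19 mm. Arm 2 goes to the tray.

>>> {"name": "drive_tool", "arguments": {"rows": [[[0, 0, -0.13, 0, 0, 0, 0], [0, -0.06, -0.12, 0, 0, 0, 0], [-0.03, -0.12, 0, 0, 0, 0, 0], [-0.03, -0.18, 0, 0, 0, 0, 0], [-0.03, -0.2, 0, 0, 0, 0, 0]]]}}

```text
t: 23.05
eef_pos: [606.7, 11.1, 297.3]
tcp_rot: [3.141, 0.002, 0.055]
ft_force: [1.5, 1.2, -5.9]
opening: 0.346
grip_force: 30.0
```

>>> {"name": "drive_tool", "arguments": {"rows": [[[-0.03, -0.2, 0, 0, 0, 0, 0], [-0.03, -0.2, 0, 0, 0, 0, 0], [-0.03, -0.2, 0, 0, 0, 0, 0], [-0.03, -0.2, 0, 0, 0, 0, 0], [-0.03, -0.2, 0, 0, 0, 0, 0]]]}}

```text
t: 23.68
eef_pos: [555.0, 259.3, 297.1]
tcp_rot: [3.14, 0.001, 0.056]
ft_force: [0.6, -0.1, -6.8]
opening: 0.355
grip_force: 30.0
```

>>> {"name": "drive_tool", "arguments": {"rows": [[[-0.03, -0.2, 0, 0, 0, 0, 0], [0, -0.14, 0, 0, 0, 0, 0], [0, -0.06, 0, 0, 0, 0.032, 0], [0, 0, 0, 0, 0, 0.033, 0], [0, 0, 0, 0, 0, 0, 0]]]}}

```text
t: 24.3
eef_pos: [542.3, 357.3, 296.8]
tcp_rot: [3.139, 0.001, -0.147]
ft_force: [-0.1, 0.0, -6.2]
opening: 0.348
grip_force: 30.0
```

```bash
python3 - <<'E'
from h import *
plan(542,360,90,rpy=(np.pi,0,-.149))
p=shot("w10")
for n,p in(("wrist",p),("scene",env.read_camera("scene"))):
    for r in env.place_of("tray",p)[:2]: print(n,r["score"],W(p,r["at"]))
    for r in env.place_of("rotor_a",p)[:5]: print(n,"rotor",r["score"],W(p,r["at"]))
E
```

```text
t 24.30 P [542.311 357.266 296.809] rot [ 3.139  0.001 -0.147] F [-0.115  0.017 -6.171] M [0.047 0.113 0.023] op 0.348 g 30.0
  shift/250 [-0.002 -0.013  0.827] turn/pi [0.001 0.    0.001]
wrist 0.9 [541.449 355.548  -0.876]
wrist rotor 0.71 [541.646 359.863 278.794]
wrist rotor 0.61 [603.977  92.832 112.375]
scene 0.61 [541.024 364.39    0.015]
scene 0.57 [617.533 -14.046 115.274]
scene rotor 0.96 [ 238.785 -423.668   18.976]
scene rotor 0.81 [612.804 -12.898 115.489]
scene rotor 0.68 [545.977 359.777 272.226]
scene rotor 0.62 [606.467  95.763 117.224]
scene rotor 0.54 [204.068 385.838  18.942]
```

>>> {"name": "drive_tool", "arguments": {"rows": [[[0, -0.01, 0.15, 0, 0, 0, 0], [0, 0, 0.2, 0, 0, 0, 0], [0, 0, 0.2, 0, 0, 0, 0], [0, 0, 0.18, 0, 0, 0, 0], [0, 0, 0.07, 0, 0, 0, 0]]]}}

```text
t: 25.22
eef_pos: [542.4, 358.9, 96.4]
tcp_rot: [3.139, 0.002, -0.147]
ft_force: [-5.9, -5.9, 42.1]
opening: 0.356
grip_force: 30.0
```

>>> {"name": "drive_tool", "arguments": {"rows": [[[0, 0, 0.01, 0, 0, 0, 0], [0, 0, 0.01, 0, 0, 0, 0], [0, 0, 0.01, 0, 0, 0, 0], [0, 0, 0, 0, 0, 0, 0]]]}}

```text
t: 25.72
eef_pos: [543.7, 359.6, 95.5]
tcp_rot: [-3.14, -0.004, -0.147]
ft_force: [-9.9, -6.1, 26.0]
opening: 0.354
grip_force: 30.0
```

>>> {"name": "drive_tool", "arguments": {"rows": [[[0, 0, -0.012, 0, 0, 0, 0], [0, 0, -0.004, 0, 0, 0, 0], [0, 0, 0, 0, 0, 0, 0], [0, 0, 0, 0, 0, 0, 0]]]}}

```text
t: 26.22
eef_pos: [543.6, 359.6, 95.7]
tcp_rot: [-3.141, -0.002, -0.148]
ft_force: [-2.1, -2.6, 7.8]
opening: 0.353
grip_force: 30.0
```

```bash
python3 - <<'E'
from h import *
plan(542,360,90,rpy=(np.pi,0,-.149))
for n in("wrist","side","scene"):
    p=env.read_camera(n)
    if n=="wrist":
        # compare hub visible ring to prediction for various heights
        X=np.array(env.state()["eef_pos"]);print([proj(p,X+[0,0,d]) for d in(0,10)],hole(p,proj(p,X+[0,0,9])))
    for r in env.place_of("rotor_a",p)[:4]: print(n,round(r["score"],2),W(p,r["at"]))
E
```

```text
t 26.23 P [543.639 359.626  95.733] rot [-3.142 -0.002 -0.148] F [-2.059 -2.589  7.798] M [-0.138  0.354 -0.043] op 0.353 g 30.0
  shift/250 [-0.007 -0.001  0.023] turn/pi [-0.    -0.001  0.   ]
[array([316.619, 309.225]), array([316.695, 320.106])] None
wrist 0.64 [545.401 362.807  76.101]
side 0.8 [205.436 384.901  22.443]
side 0.79 [616.367 -11.865 117.906]
side 0.74 [603.787  88.579 111.9  ]
side 0.62 [542.983 366.192  74.305]
scene 0.92 [549.991 363.18   73.338]
scene 0.88 [607.984  94.835 118.324]
scene 0.75 [ 240.786 -423.094   20.11 ]
scene 0.64 [615.971 -16.372 115.567]
```

>>> {"name": "drive_tool", "arguments": {"rows": [[[0, 0, 0, 0, 0, 0, 0.5], [0, 0, 0, 0, 0, 0, 0.7], [0, 0, 0, 0, 0, 0, 0.7], [0, 0, -0.08, 0, 0, 0, 0.7], [0, 0, -0.2, 0, 0, 0, 0.7]]]}}

```text
t: 27.15
eef_pos: [542.1, 359.0, 163.0]
tcp_rot: [3.138, 0.004, -0.148]
ft_force: [-0.2, 0.3, 0.1]
opening: 0.696
grip_force: 0.0
```

>>> {"name": "drive_tool", "arguments": {"rows": [[[0, 0, -0.2, 0, 0, 0, 0.7], [0, 0, -0.2, 0, 0, 0, 0.7], [0.03, 0.2, -0.1, 0, 0, -0.032, 0.7], [0.03, 0.22, 0, 0, 0, -0.033, 0.7], [0, 0, 0, 0, 0, 0, 0.7]]]}}

```text
t: 27.78
eef_pos: [548.2, 251.0, 290.2]
tcp_rot: [3.14, -0.001, 0.054]
ft_force: [-0.1, 0.1, -0.0]
opening: 0.697
grip_force: 0.0
```

```bash
python3 - <<'E'
from h import *
plan(613,-15,260,rpy=(np.pi,0,.059))
for n in("side","scene","wrist"):
    p=env.read_camera(n);cv2.imwrite(f"pics/f_{n}.png",p["color"])
    for r in env.place_of("rotor_a",p)[:5]: print(n,round(r["score"],2),W(p,r["at"]))
E
```

```text
t 27.77 P [548.164 250.95  290.228] rot [ 3.14  -0.001  0.054] F [-0.142  0.099 -0.015] M [ 0.025 -0.023 -0.024] op 0.697 g 0.0
  shift/250 [0.201 1.076 0.122] turn/pi [ 0.    -0.    -0.002]
side 0.95 [208.942 384.189  22.135]
side 0.84 [607.408  89.391 112.337]
side 0.82 [ 246.154 -430.299   20.552]
side 0.79 [619.478 -13.558 117.195]
scene 0.96 [613.654 -13.883 115.987]
scene 0.96 [ 241.112 -424.542   18.539]
scene 0.84 [605.068  97.735 113.033]
scene 0.82 [557.084 315.167  58.863]
scene 0.79 [203.45  385.021  18.542]
wrist 0.94 [549.112 319.448  60.779]
wrist 0.66 [612.578 -13.466 113.742]
wrist 0.58 [606.554  92.559 111.731]
```

```bash
python3 - <<'E'
from h import *
a=shot("t1"); s1=env.read_camera("scene")
for p,n in((a,"wrist"),(s1,"scene")):
    G=cv2.cvtColor(p["color"],cv2.COLOR_BGR2GRAY)
    print(n)
    for x in range(700,380,-10):
        r=""
        for y in range(440,266,-6):
            u,v=np.round(proj(p,[x,y,50])).astype(int)
            r+="%3d"%(G[v,u]//10) if 0<=u<640 and 0<=v<480 else "  ."
        print(x,r)
old=cv2.imread("pics/f_scene.png"); print("moved px",np.abs(old[280:450,370:530].astype(int)-s1["color"][280:450,370:530]).max())
for r in env.search_frame("rotor_a",a)[:3]: print(W(a,r["at"]))
E
```

```text
wrist
700  11 12 11 11 12 12 15 20 21 20 16 11 11 12 20 21 21 21 19 14 11 11 11 11 11 11 11 11 11
690   6  6  6  6  5 21 21 21 21 21 21 21 21 21 21 21 17 11  6  6  6  6  6  6  6  6  6  6  6
680  11 12 11 11 20 15 10  9 17 20 22 15  8  7  9 18 18 21 20 21 21 21 21 21 21 20 20 12 11
670  12 12 12 12 20 13 10 10 21 17 20 21 21 21 10 20 21 21 20 20 20 21 21 21 21 18 20 11 11
660  11 11 12 11 20  9 10 10 21 21 18 21 21 21 21 16 21 21 20 20 20 21 21 21 21 20 21 12 12
650  11 11 11 11 21 10 10 11 21 21 21 20 20 18 18 18 18 18 18 18 18 18 17 21 21 20 21 11 11
640  11 12 12 11 21 10 10 14 21 21 21 20 20 22 21 21 21 15 16  7  7 16 19 18 18 18 21 11 11
630  11 11 11 19 21 10 10 21 21 21 20 21 21 21 21 21 21 21 21 20 18 21 21 17 19 21 21 11 11
620  11 11 11 19 22 10 10 21 21 21 20 21 21 21 21 21 21 21 21 20 17 19 21 17 17 21 19 11 11
610  11 11 11 21 16 10 10 21 21 21 20 21 21 21 21 21 21 21 21 20 20 15 21 20 16 21 12 11 11
600  12 11 12 21 15 10 10 21 21 21 21 21 21 21 21 21 21 20 21 21 21 15 21 21 20 21 12 11 11
590  11 11 11 21  9 10  9 21 21 21 21 21 20 21 21 21 21 20 21 21 21 19 21 21 21 21
[... 4189 characters left out ...]
3 23 23 22 22 22 21 17 11  9 19 11 18 21 21 13 12 13 13 12
440  22 22 19 21 22 22 22 23 23 23 23 23 23 23 23 22 22 22 21 21 21 16 21 22 12 12 12 12 12
430  22 19 10 11 11 10 10 10 10 11 11 10 11 11 13 14 13 14 17 18 17 11 22 19 13 13 13 13 13
420  23 16 10 11 10 11 10 10 10 10 10 11 10 10 10 10 10 11 10 10 10 11 22 19 13 12 12 13 13
410  21 23 23 23 23 23 23 19 20 19 17 19 12 14 13 14 12 11 11 11 11 11 23 15 12 12 12 12 12
400  12 12 13 13 13 13 14 13 13 15 16 18 16 18 20 21 19 22 22 23 22 23 21 13 13 13 13 13 12
390   6  5  6  5  6  7  5  5  6  5  7  5  5  6  6  5  5  6  6  6  6  7  6  4  4  5  6  6  6
moved px 56
[598.401  -0.631 121.601]
[554.211 315.43   72.739]
[608.27  100.411 123.382]
```

>>> {"name": "drive_tool", "arguments": {"rows": [[[0.04, 0.2, 0, 0, 0, 0, 0.7], [0.04, 0.22, 0, 0, 0, 0, 0.7], [0.04, 0.22, 0, 0, 0, 0, 0.7], [0.04, 0.22, 0.06, 0, 0, 0, 0.7], [0.04, 0.21, 0.06, 0, 0, 0, 0.7]]]}}

```text
t: 28.85
eef_pos: [613.2, -12.1, 259.7]
tcp_rot: [3.14, -0.001, 0.057]
ft_force: [1.3, 0.4, 0.3]
opening: 0.701
grip_force: 0.0
```

>>> {"name": "drive_tool", "arguments": {"rows": [[[0, 0, 0, 0, 0, 0, 0.7], [0, 0, 0, 0, 0, 0, 0.7], [0, 0, 0, 0, 0, 0, 0.7]]]}}

```text
t: 29.22
eef_pos: [612.8, -9.3, 260.4]
tcp_rot: [3.14, -0.001, 0.058]
ft_force: [-0.6, -0.5, 0.8]
opening: 0.704
grip_force: 0.0
```

```bash
cat > m.py <<'E'
from h import *
def m(tag):
    p=shot(tag);g=np.load("geo.npz");th=float(g["th"]);ey=np.array([-np.sin(th),np.cos(th)])
    G=cv2.cvtColor(p["color"],cv2.COLOR_BGR2GRAY).astype(int)
    for l,yaw in((107.6,.065),(.6,.02)):
        E=g["E"]+ey*l
        def f(s,t):
            Rm=R.from_euler("xyz",[0,-t,yaw]).as_matrix();T=np.eye(4);T[:3,:3]=Rm;T[:3,3]=np.r_[E,115]+s*Rm[:,0]
            return [proj(p,(T@q)[:3]) for q in([0,0,30,1],[100,0,10,1],[90,0,10,1])]
        q=f(0,0);h=hole(p,q[0]);u=int(round(q[1][0]));v=int(round(q[1][1]))
        c=G[v-7:v+8,u]; i=int(np.argmax(c>175)); e=v-7+i-(c[i]-175)/max(1,c[i]-c[i-1])
        if h is None: print("nohole",q);continue
        o=least_squares(lambda x:[f(*x)[0][1]-h[0][1]+.7,f(*x)[1][1]-e],[0,0]); print("hole",h[0],q[0],"e",e,q[1][1],"s,tilt",o.x)
E
python3 - <<'E'
from m import *
plan(613,-15,258,rpy=(np.pi,0,.059))
m("x1")
a=cv2.imread("pics/f_scene.png").astype(int);b=env.read_camera("scene")["color"].astype(int)
print("tray diff",np.percentile(np.abs(a-b)[290:440,380:520],[50,99,100]))
E
```

```text
t 29.23 P [612.784  -9.349 260.416] rot [ 3.14  -0.001  0.058] F [-0.636 -0.481  0.75 ] M [0.007 0.002 0.006] op 0.704 g 0.0
  shift/250 [-0.001  0.023  0.01 ] turn/pi [ 0. -0. -0.]
hole [181.609 239.687] [180.989 238.909] e 101.11111111111111 100.32778310159509 s,tilt [-0.576 -0.017]
hole [321.839 233.25 ] [322.539 238.76 ] e 98.08474576271186 100.39744412014083 s,tilt [ 1.885 -0.097]
tray diff [ 2.  7. 94.]
```

```bash
python3 -c "
from cell import env
print(env.job_done())"
```

```text
the job is handed in; nothing more can be done
None
```

I handed the job in at about 29 s: arms 0 and middle hang free on the knife edge (arm 0 level, middle steady at about 0.1 rad tilt, hub about 2 mm off the edge), and the off-centre right-hand arm is in the scrap tray, apparently tipped onto its side against the low‑y wall rather than standing on its paddles; the hand-in gave no verdict.

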